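# Lay the graded osteotomes from the wash rack into their set basket

## Robot

A 6-joint arm with a two-finger parallel gripper is mounted at the origin on the work surface. World frame = base frame: x ahead of the robot, y to its left, z up, the work surface at z = 0. Lengths are in m, angles in rad, forces in N, time in s.
With the tool pointing down it reaches from about 0.3 to 0.775 m from the base axis. Payload 14.6 kg.
Tool frame: the origin (TCP) lies between the finger pads; the fingertips stand 19 mm ahead of it and the grasp point (between the pads) is the TCP (ctrl.finger_overhang is the distance from the TCP to the fingertips, in m); z points along the fingers, y is the direction in which the jaws open and shut (so a half turn about z gives the same grasp; the last joint's range is limited). The gripper opens to 94 mm and grips with 3 to 60 N. Pads are 16 mm wide; open, the fingers measure 119 mm over their backs; the gripper's body (75 mm by 177 mm) begins 78 mm behind the grasp point.
Start: joints at [1.23, 0.3, 1.521, -0, 1.321, -0.067], TCP at [0.149, 0.53, 0.224] pointing down, gripper open.
Joint ranges: [-3.03, 3.03], [-0.79, 2.21], [0.23, 2.52], [-1.04, 4.18], [0, 3.07], [-2.55, 2.55]. Speed limits (rad/s): [2.22, 2.22, 2.57, 3.14, 3.14, 3.14].

## Interface

Orientations are given as [roll, pitch, yaw] about the fixed x, y, z axes, in that order (R = Rz(yaw) Ry(pitch) Rx(roll)).
In Python, from station import ctrl gives the robot as it stands.
- The arm moves only by the tool send_rows, never from a script. Its argument "series" is a list of rows, each a list of 7 numbers: the turn, a rotation vector about the tool's x, y, z in degrees, then the shift along the tool's x, y, z in m, then the gripper's target within -1 to 1 (fully open at 1, half-way at 0, shut at -1). A call has 1 to 8 rows; each row is the pose to reach, as a shift and turn from the pose commanded when the call began, along the tool's axes at that moment; what a row does not reach only later rows make up. A row lasts 1/10 s, in which the tool goes at most 50 mm and 8.59 degrees, less where a joint would pass 70% of its speed; a pose out of reach is approached as far as the arm can. A call with a gripper value outside its range is refused whole. The fingers move at their own pace and stop on an object; "force" is the grip in N (left out, the last holds). Time passes only in rows, so rows that repeat a pose let the fingers close. It gives the time, the measured TCP pose, the force and the opening at its end, in the units of the state.
- ctrl.get_obs(): the state, without advancing time (a new reading comes with each control period).
- ctrl.camera(name): name is "scene" or "top" or "wrist"; returns a dict with "pixels" (480x640x3 uint8, red, green, blue), "z_map" (480x640 float32, m along the optical axis (not along the pixel's ray), 0 where there is no reading), "fov_y" (degrees; the focal length in pixels is half the picture's height over the tangent of half this angle, whatever the lens; pixels are square), "cx", "cy" (the principal point, pixels), "R" (3x3) and "t" (3): a world point X has camera coordinates R X + t. Camera axes: x right, y down, z forward; pixel columns grow to the right and rows downward; lengths in m; the calibration is good to about 2 mm. The wrist camera is an equidistant fisheye: a pixel r from the principal point sees the ray r / f radians off the axis. A picture is of the moment at which its call begins.
- ctrl.hand_in(): hands the job in, once; it reports no verdict.
The state is a dict: "time_s": time; "qpos": joint angles; "joint_vel": joint speeds; "tau": joint torques, N m; "ee_pos": TCP position; "eef_rot": TCP orientation; "force": force on the tool from outside, world axes, zero at the start; "moment": the same for the moment, N m; "grip_width": finger opening in m.
Only numpy, scipy, OpenCV 4.12 (cv2) and the standard library are available. Lean on these libraries where they do the work, as an engineer would, in place of code of your own. Each camera call takes 0.05 s, during which the arm holds its last target.

## Task

Move the four osteotomes from the perforated steel wash rack into the blue cradles of the mesh basket, in order of blade width: the narrowest (yellow) in the cradle next to the basket's red tag, then green, then purple, and the widest (black) at the far end. Each must lie fully home in its own cradle, handle in one saddle and shaft in the other, blade pointing away from the robot, as it lies in the rack; set them down without dropping them, and leave the oil spray can standing where it is.

Things in the scene. Friction and masses are not known exactly. Their poses are not given: they have to be found in the camera images.
- osteotome_8: Osteotome (bone chisel) with yellow handle, blade 8 mm wide, 75 g give or take 30 percent. Origin: middle of the handle, on the tool's axis; x points to the blade. Handle 92 mm long (x -46 to 46), 17 wide, 15 high; striking cap back to x -56; 8 mm round shaft x 46 to 96; flat blade to x 137. Balances 10 to 22 mm ahead of the origin: pinch the handle there, across its width.
- osteotome_12: Osteotome (bone chisel) with green handle, blade 12 mm wide, 83 g give or take 30 percent. Shape, origin and axes as osteotome_8. At the start the four lie level in the wash rack's row of four places, 52 mm apart (35 mm clear between handles), blades away from the robot, origins 39.5 mm above the bench, in any order.
- osteotome_18: Osteotome (bone chisel) with purple handle, blade 18 mm wide, 91 g give or take 30 percent. Shape, origin and axes as osteotome_8. The wash rack is a fixed steel tray with pale grey saddles shaped like the cradles: ears up to 47.5 mm above the bench, at x -41 to -27 and x 67 to 81 of the tool (give or take 5 mm), none between.
- osteotome_24: Osteotome (bone chisel) with black handle, blade 24 mm wide, 99 g give or take 30 percent. Shape, origin and axes as osteotome_8. The wash rack's end handles are 33 mm high, 57 mm outside the last places.
- cradle_1: Leftmost (robot's left, +y end of the basket) of four blue silicone cradles in a row in the mesh basket. Origin: its middle on the basket floor, 6 mm above the bench; x along the tool, away from the robot; y along the row. A seated osteotome's origin is at x -20, y 0, z +33.5 mm here, its x along this x.
- cradle_2: Second blue cradle from the left, 52 mm from cradle_1; frame as cradle_1. Each cradle has two saddles, 14 mm thick: for the handle at x -54 mm (21 mm wide at its floor, 26 mm up) and for the shaft at x +54 mm (13 mm wide, 29.5 mm up). Both flare outwards 8 mm a side to ears 12 mm above their floors. Nothing stands between them.
- cradle_3: Third blue cradle from the left, 52 mm from cradle_2; frame and shape as cradle_1 and 2. The basket around the cradles is of steel mesh, 240 mm (x) by 250 mm (y), walls up to 33 mm above the bench, fixed; the same yaw as its cradles.
- cradle_4: Rightmost (robot's right, -y end) blue cradle, 52 mm from cradle_3; frame and shape as cradle_1 and 2. Fixed.
- red_tag: Red tag, 64 x 22 mm from above, clipped on the rim of the basket's end wall beside cradle_1 or beside cradle_4, 47 mm from that cradle's middle (a plain grey tag is on the other end). Origin: its centre, 32.5 mm above the bench; its top is 3 mm higher. Fixed.
- oil_spray: Oil spray can, white with a blue band, 65 mm across, 190 mm tall, standing between rack and basket at their far side; loose, 300 g. Origin: centre of its foot.
Things that resemble listed ones, but are neither listed nor needed, are in the scene too. Leave any orange or turquoise look-alike of the oil_spray alone.

How it is judged:
By the outcome, as a careful person would: the job done as asked, in the order asked, and still so for the second after the job is handed in, with the robot touching nothing.
It also fails if it takes over 106 s, if anything falls off the work surface, if the arm or the gripper's body presses on something with over 40 N, if the wrist force passes 120 N, or if a joint passes its speed limit or range.

## Working session

There is one attempt and no reset: what is moved stays moved. The work goes in short steps, Python scripts to look and compute and a tool call to move; the robot and the scene stay as the last step left them, time stands still between calls to the robot, and variables do not carry over. Pictures are saved under pics/ and viewed, and the job is handed in when it is done.

Besides the shell and the picture viewer there is one more tool, called after "Emit:" by a JSON object that holds its "method" and its "body", one argument or row to a line. send_rows: Moves the arm, as the interface text tells. Its arguments: {"type":"object","properties":{"series":{"type":"array"},"force":{"type":"number"}},"required":["series"]}

```bash
ls; mkdir -p pics; cat > look.py <<'E'
import sys,cv2,numpy as np,pickle
from station import ctrl
def snap(name,out):
    c=ctrl.camera(name); pickle.dump(c,open(f'pics/{out}.pkl','wb'))
    cv2.imwrite(f'pics/{out}.png',cv2.cvtColor(c['pixels'],cv2.COLOR_RGB2BGR)); return c
if __name__=='__main__':
    for n in sys.argv[2:]:
        c=snap(n,n+sys.argv[1]); print(n,c['fov_y'],c['cx'],c['cy'],np.round(c['R'],3).tolist(),np.round(c['t'],3).tolist(),(c['z_map']>0).mean())
E
python3 look.py 0 scene top wrist; python3 -c "
from station import ctrl;print(ctrl.get_obs(),ctrl.finger_overhang)"
```

```text
pics
scene 45.26189234276063 321.44242235980334 232.60691694987486 [[-0.812, 0.584, 0.015], [0.361, 0.522, -0.773], [-0.459, -0.622, -0.634]] [0.533, -0.216, 1.409] 0.9931998697916666
top 56.73221623012939 320.47403131521975 247.45061439412737 [[0.029, -0.999, -0.022], [-0.998, -0.027, -0.06], [0.059, 0.024, -0.998]] [0.028, 0.665, 0.863] 0.9961067708333333
wrist 65.70646984690485 315.3368548827743 235.66533402855308 [[0.271, 0.963, 0.001], [0.924, -0.26, 0.28], [0.27, -0.075, -0.96]] [-0.55, -0.029, 0.391] 0.996005859375
{'time_s': 0.15, 'qpos': array([ 1.23040315e+00,  3.00306410e-01,  1.52141264e+00,  4.13796174e-05,
        1.32070900e+00, -6.65928275e-02]), 'joint_vel': array([-0.00043941, -0.00266635, -0.0018641 ,  0.00171355, -0.00175462,
        0.00014166]), 'tau': array([ 5.78211184e-04, -5.31970847e+01, -3.52807081e+01,  7.07693305e-02,
        2.36659998e-02, -6.35610400e-05]), 'ee_pos': array([0.14864623, 0.52934977, 0.22404793]), 'eef_rot': array([-3.14076178e+00, -9.55851581e-05,  2.86778201e+00]), 'force': array([ 0.61141559,  0.20964141, -0.2398935 ]), 'moment': array([-0.02057733, -0.00369582,  0.00081111]), 'grip_width': 0.09405920919348322} 0.019
```

View pics/scene0.png

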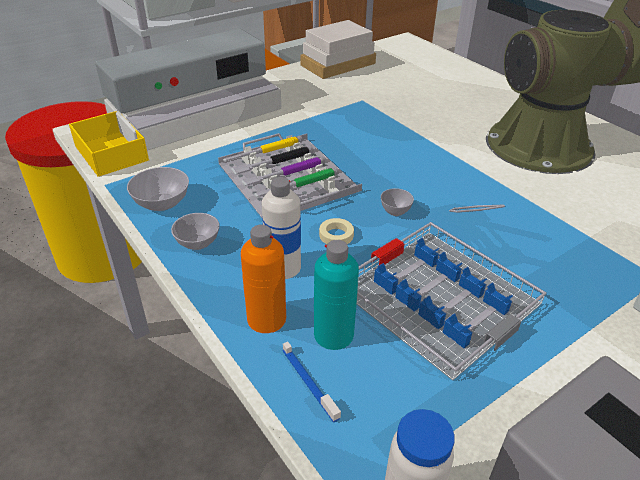

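View pics/top0.png

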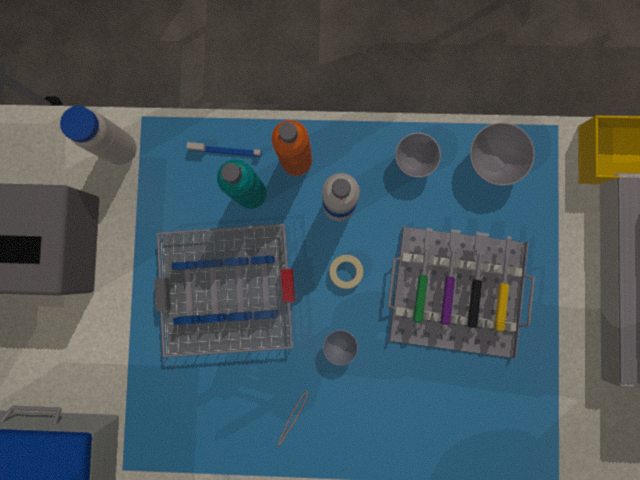

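View pics/wrist0.png

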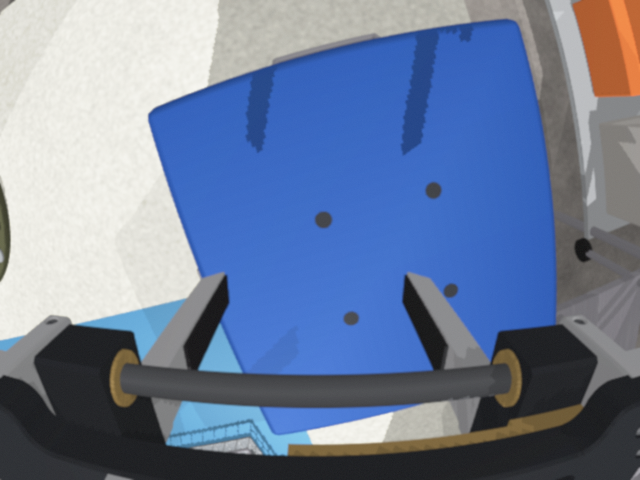

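```bash
cat > m.py <<'E'
import cv2,numpy as np,pickle
def load(n): return pickle.load(open(f'pics/{n}.pkl','rb'))
def foc(c): return 240/np.tan(np.radians(c['fov_y'])/2)
def ray(c,u,v,fish=False):
    f=foc(c);x=(u-c['cx'])/f;y=(v-c['cy'])/f
    if fish:
        r=np.hypot(x,y)+1e-12; d=np.array([x/r*np.sin(r),y/r*np.sin(r),np.cos(r)])
    else: d=np.array([x,y,1.])
    R=np.array(c['R']);t=np.array(c['t']); d=R.T@d; return -R.T@t,d/np.linalg.norm(d)
def plane(c,u,v,z,fish=False):
    o,d=ray(c,u,v,fish); return o+d*(z-o[2])/d[2]
def tri(a,b):
    (o1,d1),(o2,d2)=a,b
    A=np.stack([d1,-d2],1); s=np.linalg.lstsq(A,o2-o1,rcond=None)[0]
    p,q=o1+s[0]*d1,o2+s[1]*d2; return (p+q)/2,np.linalg.norm(p-q)
def mask(c,col):
    h=cv2.cvtColor(c['pixels'],cv2.COLOR_RGB2HSV); H,S,V=[h[...,i].astype(int) for i in range(3)]
    return {'yellow':(H>18)&(H<34)&(S>150)&(V>90),'green':(H>45)&(H<75)&(S>140),'purple':(H>130)&(H<160)&(S>110),
     'black':(V<45),'blue':(H>103)&(H<120)&(S>170),'red':((H<6)|(H>174))&(S>170)}[col].astype(np.uint8)
def comps(m,box=None,amin=20):
    m=m.copy()
    if box: 
        k=np.zeros_like(m);k[box[1]:box[3],box[0]:box[2]]=1;m*=k
    n,l,s,ce=cv2.connectedComponentsWithStats(m)
    out=[]
    for i in range(1,n):
        if s[i,4]>=amin:
            ys,xs=np.nonzero(l==i); out.append((s[i,4],cv2.minAreaRect(np.stack([xs,ys],1).astype(np.float32)),ce[i],l==i))
    return sorted(out,key=lambda a:-a[0])
E
python3 - <<'E'
from m import *
T=load('top0');S=load('scene0')
a=cv2.resize(cv2.imread('pics/top0.png')[215:365,380:540],None,fx=3.5,fy=3.5)
b=cv2.resize(cv2.imread('pics/top0.png')[215:365,145:305],None,fx=3.5,fy=3.5)
cv2.imwrite('pics/crop_r.png',a);cv2.imwrite('pics/crop_b.png',b)
for col in ['yellow','black','purple','green']:
    r=[]
    for c,box in((T,(395,240,530,340)),(S,(225,130,345,195))):
        k=comps(mask(c,col),box)[0]; p=cv2.boxPoints(k[1]); 
        # ends: average of short sides
        d=[np.linalg.norm(p[i]-p[(i+1)%4]) for i in range(4)]
        i=0 if d[0]<d[1] else 1
        e=[(p[i]+p[(i+1)%4])/2,(p[(i+2)%4]+p[(i+3)%4])/2]
        r.append((k,e)); print(col,k[0],np.round(k[2],1),np.round(e,1).tolist())
    g=tri(ray(T,*r[0][0][2]),ray(S,*r[1][0][2])); print('  tri',np.round(g[0],4),g[1])
    k=r[0][0];ys,xs=np.nonzero(k[3]); z=T['z_map'][ys,xs]; cc=[(xs-T['cx'])/foc(T)*z,(ys-T['cy'])/foc(T)*z,z]
    W=(np.stack(cc,1)-T['t'])@np.array(T['R']); print('  depth top',np.round(np.percentile(W[:,2],[10,50,90]),4),np.round(np.median(W,0),4))
    print('  ends', [np.round(plane(T,*e,.04),4).tolist() for e in r[0][1]])
for col,box in(('blue',(150,250,290,335)),('red',(270,260,300,310))):
    for k in comps(mask(T,col),box,8): print(col,k[0],np.round(k[2],1),k[1],np.round(plane(T,*k[2],.04),4))
for col,box in(('blue',(365,235,520,350)),('red',(365,235,410,270))):
    for k in comps(mask(S,col),box,8): print('scene',col,k[0],np.round(k[2],1))
E
```

```text
yellow 456 [501.6 306.6] [[504.20001220703125, 283.1000061035156], [499.0, 330.20001220703125]]
yellow 285 [278.9 144.3] [[297.3999938964844, 139.39999389648438], [261.5, 148.8000030517578]]
  tri [ 0.5588 -0.3038  0.038 ] 0.0001372032302679844
  depth top [0.0425 0.0462 0.0483] [ 0.5588 -0.3007  0.0462]
  ends [[0.6039, -0.3079, 0.04], [0.5142, -0.2984, 0.04]]
black 434 [474.3 303.3] [[476.79998779296875, 279.29998779296875], [471.70001220703125, 326.6000061035156]]
black 269 [289.3 155. ] [[307.8999938964844, 149.6999969482422], [271.3999938964844, 159.89999389648438]]
  tri [ 0.5639 -0.2523  0.0373] 0.0005695470708072782
  depth top [0.0425 0.0459 0.0483] [ 0.5646 -0.2489  0.0459]
  ends [[0.6097, -0.2558, 0.04], [0.5193, -0.2468, 0.04]]
purple 406 [447.5 300.1] [[450.1000061035156, 276.79998779296875], [444.8999938964844, 323.29998779296875]]
purple 314 [301.  165.6] [[320.0, 159.89999389648438], [282.20001220703125, 171.8000030517578]]
  tri [ 0.5681 -0.2006  0.0384] 0.00031217594948104455
  depth top [0.0439 0.0463 0.0484] [ 0.5687 -0.1984  0.0463]
  ends [[0.6131, -0.2047, 0.0
[... 741 characters left out ...]
0.5246 0.2075 0.04  ]
blue 74 [178.7 265.4] ((179.0, 265.5), (5.0, 14.0), 90.0) [0.6201 0.3217 0.04  ]
blue 26 [190.3 264.8] ((190.34996032714844, 264.9499816894531), (6.324554920196533, 5.375871658325195), 18.434947967529297) [0.622 0.299 0.04 ]
red 238 [287.3 281.3] ((287.5148620605469, 283.64849853515625), (28.657072067260742, 10.447890281677246), 84.2894058227539) [0.5952 0.1084 0.04  ]
red 10 [291.7 298.5] ((291.5000305175781, 298.5000305175781), (2.8284268379211426, 2.8284268379211426), 45.0) [0.5625 0.0988 0.04  ]
scene blue 1341 [409.  296.2]
scene blue 751 [437.1 260.5]
scene blue 540 [457.1 331.1]
scene blue 458 [496.8 299.6]
scene blue 425 [471.7 283.2]
scene red 462 [388.9 251. ]
```

View pics/crop_r.png

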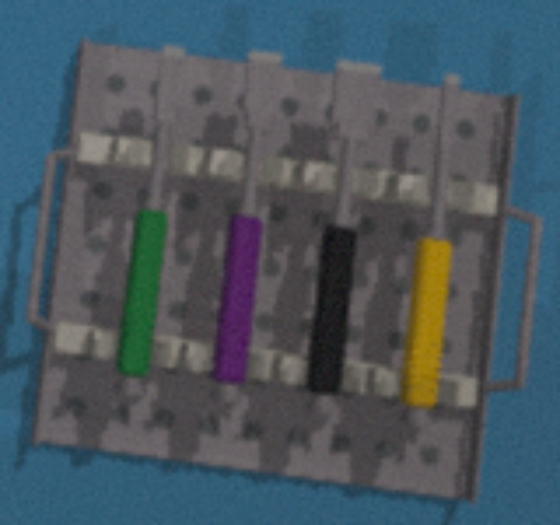

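View pics/crop_b.png

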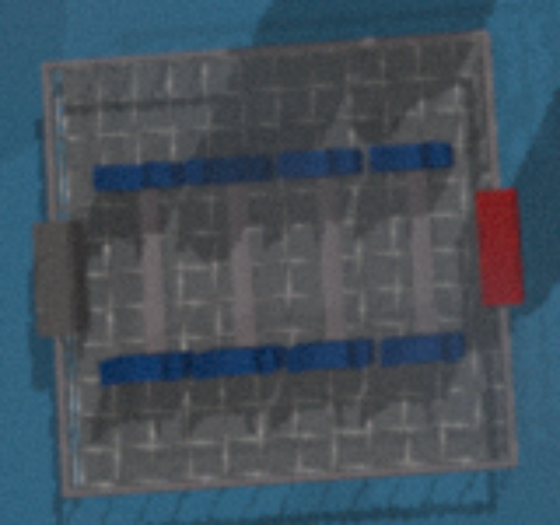

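```bash
cat > rel.py <<'E'
import sys,numpy as np
from scipy.spatial.transform import Rotation as Ro
from station import ctrl
def rel(p,yaw):
    o=ctrl.get_obs(); R0=Ro.from_euler('xyz',o['eef_rot']); R1=Ro.from_euler('xyz',[np.pi,0,np.radians(yaw)])
    d=R0.inv().apply(np.array(p)-o['ee_pos']); rv=np.degrees((R0.inv()*R1).as_rotvec())
    print('rv',np.round(rv,2),'d',np.round(d,4),'rows',np.linalg.norm(d)/.05,np.abs(rv).max()/8.59,'now',np.round(o['ee_pos'],4),np.round(np.degrees(o['eef_rot']),2),o['time_s'],o['grip_width'],np.round(o['force'],1))
if __name__=='__main__':
    a=[float(x) for x in sys.argv[1:]]; rel(a[:3],a[3])
E
python3 rel.py .44 .21 .25 183
```

```text
rv [-5.000e-02 -1.000e-02 -1.869e+01] d [-0.3669 -0.2287 -0.0258] rows 8.661288640435197 2.1755752102368264 now [0.1486 0.5293 0.224 ] [-1.7995e+02 -1.0000e-02  1.6431e+02] 0.15 0.09405920919348322 [ 0.6  0.2 -0.2]
```

Emit:
{"method": "send_rows", "body": {
  "series": [
    [0,0,-5,0,0,-0.03,0],
    [0,0,-18.7,-0.367,-0.229,-0.026,0],
    [0,0,-18.7,-0.367,-0.229,-0.026,0],
    [0,0,-18.7,-0.367,-0.229,-0.026,0],
    [0,0,-18.7,-0.367,-0.229,-0.026,0],
    [0,0,-18.7,-0.367,-0.229,-0.026,0],
    [0,0,-18.7,-0.367,-0.229,-0.026,0],
    [0,0,-18.7,-0.367,-0.229,-0.026,0]
  ]
}}

```text
time_s: 0.95
ee_pos: [0.3835, 0.2713, 0.2513]
eef_rot: [3.141, 0.0, -3.089]
force: [-0.1, 1.0, 0.1]
grip_width: 0.0473
```

```bash
python3 rel.py .44 .21 .25 183
```

```text
rv [0.01 0.01 0.02] d [-0.0532 -0.0642  0.0013] rows 1.6680034980707021 0.0023571563122184347 now [0.3835 0.2713 0.2513] [ 1.7999e+02  1.0000e-02 -1.7698e+02] 0.95 0.04730065829334322 [-0.1  1.   0.1]
```

Emit:
{"method": "send_rows", "body": {
  "series": [
    [0,0,0,-0.04,-0.05,0,0],
    [0,0,0,-0.04,-0.05,0,0],
    [0,0,0,-0.04,-0.05,0,0],
    [0,0,0,-0.04,-0.05,0,0]
  ]
}}

```text
time_s: 1.35
ee_pos: [0.4245, 0.2258, 0.2511]
eef_rot: [3.142, -0.001, -3.089]
force: [0.1, 0.5, -0.9]
grip_width: 0.0467
```

```bash
python3 look.py 1 wrist; python3 rel.py .44 .21 .25 183
```

```text
wrist 65.70646984690485 315.3368548827743 235.66533402855308 [[-0.052, 0.999, 0.002], [0.959, 0.05, 0.28], [0.28, 0.016, -0.96]] [-0.204, -0.455, 0.295] 0.9958268229166667
rv [ 0.01 -0.02  0.07] d [-0.0148 -0.017   0.0012] rows 0.4514999445837543 0.008370042716208923 now [0.4243 0.2262 0.2512] [ 1.7999e+02 -2.0000e-02 -1.7693e+02] 1.4 0.04707109419271511 [-0.4 -0.1  0.1]
```

View pics/wrist1.png

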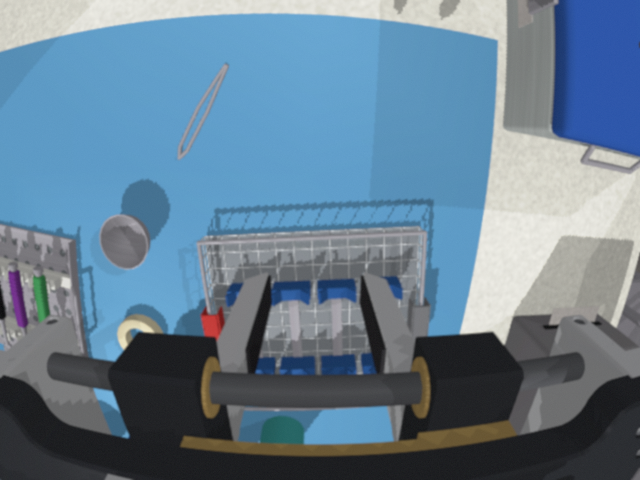

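```bash
python3 rel.py .64 .21 .28 183
```

```text
rv [ 0.01 -0.02  0.07] d [-0.2145 -0.0277 -0.0289] rows 4.3642598774274095 0.008370042716208923 now [0.4243 0.2262 0.2512] [ 1.7999e+02 -2.0000e-02 -1.7693e+02] 1.4 0.04707109419271511 [-0.4 -0.1  0.1]
```

Emit:
{"method": "send_rows", "body": {
  "series": [
    [0,0,0,-0.03,-0.01,-0.03,0],
    [0,0,0,-0.215,-0.028,-0.029,0],
    [0,0,0,-0.215,-0.028,-0.029,0],
    [0,0,0,-0.215,-0.028,-0.029,0],
    [0,0,0,-0.215,-0.028,-0.029,0],
    [0,0,0,-0.215,-0.028,-0.029,0],
    [0,0,0,-0.215,-0.028,-0.029,0],
    [0,0,0,-0.215,-0.028,-0.029,0]
  ]
}}

```text
time_s: 2.2
ee_pos: [0.6401, 0.2099, 0.2809]
eef_rot: [3.141, 0.0, -3.087]
force: [1.0, -1.1, 0.2]
grip_width: 0.0467
```

```bash
python3 look.py 2 wrist; python3 rel.py .65 -.22 .28 183
```

```text
wrist 65.70646984690485 315.3368548827743 235.66533402855308 [[-0.054, 0.999, 0.002], [0.958, 0.051, 0.281], [0.28, 0.017, -0.96]] [-0.176, -0.67, 0.263] 0.9957356770833333
rv [0.01 0.06 0.1 ] d [ 0.0134 -0.4296  0.0011] rows 8.595277934318664 0.011564682032025198 now [0.6402 0.2097 0.2812] [ 1.7999e+02  6.0000e-02 -1.7690e+02] 2.25 0.04676389957371682 [-0.6 -0.4 -0.2]
```

View pics/wrist2.png

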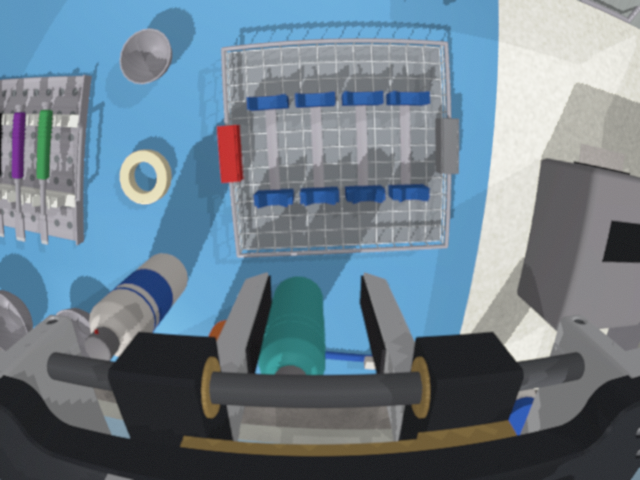

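Emit:
{"method": "send_rows", "body": {
  "series": [
    [0,0,0,0,-0.05,0,-0.15],
    [0,0,0,0,-0.1,0,-0.15],
    [0,0,0,0,-0.13,0,-0.15],
    [0,0,0,0,-0.13,0,-0.15],
    [0,0,0,0,-0.13,0,-0.15]
  ]
}}

```text
time_s: 2.75
ee_pos: [0.6476, 0.0792, 0.2812]
eef_rot: [3.141, 0.001, -3.089]
force: [-0.2, 0.9, 0.4]
grip_width: 0.0402
```

```bash
python3 look.py 3 wrist; python3 rel.py .64 -.21 .28 174
```

```text
wrist 65.70646984690485 315.3368548827743 235.66533402855308 [[-0.052, 0.999, 0.002], [0.958, 0.049, 0.282], [0.281, 0.016, -0.96]] [-0.046, -0.67, 0.263] 0.9961100260416667
rv [0.02 0.05 9.06] d [ 0.0231 -0.2891  0.0009] rows 5.800630053108146 1.0546965526566554 now [0.6476 0.0799 0.281 ] [ 1.7998e+02  6.0000e-02 -1.7694e+02] 2.8 0.03990665280948917 [ 0.1  0.7 -0.9]
```

View pics/wrist3.png

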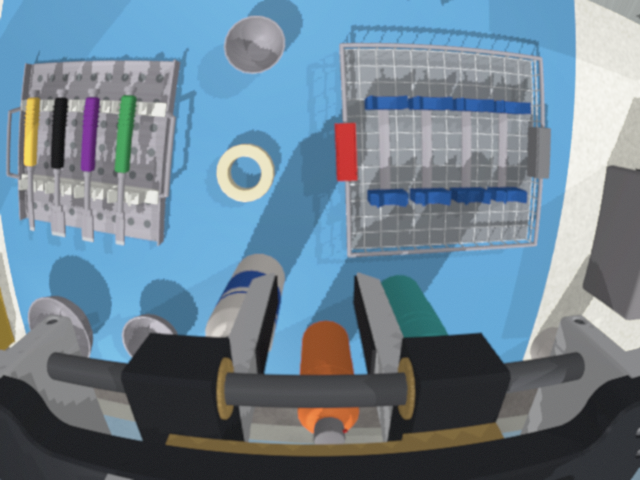

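Both the basket (blue saddles at rows ~103/195, red tag at (345,150)) and the rack (yellow, black, purple, green at x 31/60/90/126) are visible. I'll go to the rack for its closer view.

Emit:
{"method": "send_rows", "body": {
  "series": [
    [0,0,2,0,-0.05,0,-0.15],
    [0,0,6,0.023,-0.289,0,-0.15],
    [0,0,9,0.023,-0.289,0,-0.15],
    [0,0,9,0.023,-0.289,0,-0.15],
    [0,0,9,0.023,-0.289,0,-0.15],
    [0,0,9,0.023,-0.289,0,-0.15],
    [0,0,9,0.023,-0.289,0,-0.15],
    [0,0,9,0.023,-0.289,0,-0.15]
  ]
}}

```text
time_s: 3.6
ee_pos: [0.6406, -0.2101, 0.2802]
eef_rot: [3.141, -0.0, 3.038]
force: [-0.5, 0.3, 0.3]
grip_width: 0.0403
```

```bash
python3 look.py 4 wrist; python3 - <<'E'
from m import *
W={i:load(f'wrist{i}') for i in(2,3,4)}
print('blue');B={}
for i,box in((2,(240,85,440,215)),(3,(360,90,540,210))):
    k=comps(mask(W[i],'blue'),box,25); print(i,[(a[0],np.round(a[2],1).tolist()) for a in k]); B[i]=[a[2] for a in k]
print('red')
for i,box in((2,(200,100,260,200)),(3,(320,100,370,200))):
    k=comps(mask(W[i],'red'),box,25); print(i,[(a[0],np.round(a[2],1).tolist()) for a in k[:2]])
E
```

```text
wrist 65.70646984690485 315.3368548827743 235.66533402855308 [[0.104, 0.995, 0.002], [0.955, -0.101, 0.28], [0.279, -0.027, -0.96]] [0.142, -0.678, 0.261] 0.9960709635416667
blue
2 [(np.int32(488), [408.7, 192.0]), (np.int32(488), [364.8, 193.4]), (np.int32(488), [273.4, 197.5]), (np.int32(482), [319.6, 195.2]), (np.int32(427), [407.7, 98.1]), (np.int32(426), [267.4, 102.4]), (np.int32(416), [362.0, 98.2]), (np.int32(395), [315.0, 99.6])]
3 [(np.int32(1603), [446.2, 104.2]), (np.int32(1355), [466.9, 194.9]), (np.int32(502), [387.6, 197.0])]
red
2 [(np.int32(1103), [229.7, 153.1])]
3 [(np.int32(1027), [345.7, 151.3])]
```

View pics/wrist4.png

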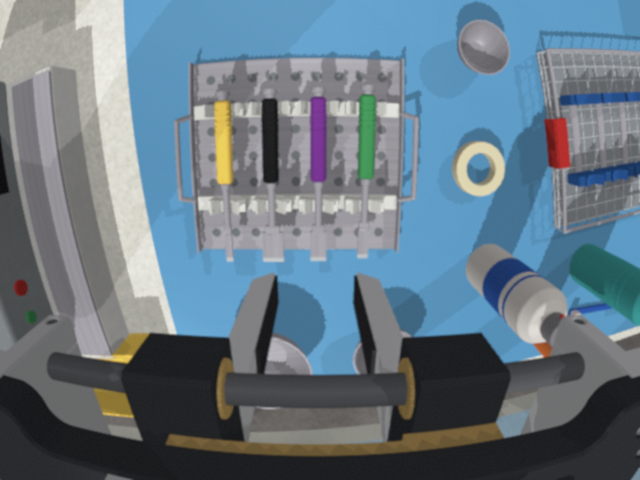

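```bash
cat >> m.py <<'E'
def cloud(c,m,fish=True):
    ys,xs=np.nonzero(m); P=[]
    R=np.array(c['R']);t=np.array(c['t']);f=foc(c)
    for u,v in zip(xs,ys):
        z=c['z_map'][v,u]
        if z<=0: continue
        x=(u-c['cx'])/f;y=(v-c['cy'])/f
        if fish:
            r=np.hypot(x,y)+1e-12; d=np.array([x/r*np.tan(r),y/r*np.tan(r),1.])
        else: d=np.array([x,y,1.])
        P.append(R.T@(d*z-t))
    return np.array(P)
E
python3 - <<'E'
from m import *
W={i:load(f'wrist{i}') for i in(2,3,4)};T=load('top0')
print('saddles by view2 on planes and depth')
rows=[[],[]]
for a in comps(mask(W[2],'blue'),(240,85,440,215),25):
    j=int(a[2][1]>150); z=.0375 if j==0 else .041
    P=cloud(W[2],a[3]); x0,x1=np.percentile(P[:,1],[1,99])
    rows[j].append(plane(W[2],*a[2],z,True))
    print(np.round(a[2],1),np.round(rows[j][-1],4),'depth med',np.round(np.median(P,0),4),'z10/90',np.round(np.percentile(P[:,2],[10,98]),4),'x',np.round(np.percentile(P[:,0],[2,98]),4),'y mid',round((x0+x1)/2,4),x1-x0)
for j,z in((0,.0375),(1,.041)):
    A=np.array(sorted(rows[j],key=lambda p:-p[1])); print(j,'mean',A.mean(0),'row dir deg',np.degrees(np.arctan2(-(A[0]-A[3])[0],(A[0]-A[3])[1])),'pitch',np.linalg.norm(A[0]-A[3])/3)
# row-centroid triangulation 2 vs 3
for (b2,b3) in(((240,85,440,115),(360,90,540,115)),((240,180,440,215),(360,180,540,210))):
    m2=mask(W[2],'blue');m3=mask(W[3],'blue'); 
    c=[]
    for m,b in((m2,b2),(m3,b3)):
        q=cv2.findNonZero(m[b[1]:b[3],b[0]:b[2]])[:,0]+[b[0],b[1]]; c.append(((q[:,0].min()+q[:,0].max())/2,q[:,1].mean()));
    g=tri(ray(W[2],*c[0],True),ray(W[3],*c[1],True)); print('row tri',c,np.round(g[0],4),round(g[1],4))
k2=comps(mask(W[2],'red'),(200,100,260,200),25)[0];k3=comps(mask(W[3],'red'),(320,100,370,200),25)[0]
g=tri(ray(W[2],*k2[2],True),ray(W[3],*k3[2],True));print('red',g)
print('tools')
for col,b4,b3 in(('yellow',(205,85,240,195),(15,85,42,180)),('black',(255,85,285,195),(45,85,72,180)),('purple',(300,85,335,195),(75,85,105,180)),('green',(350,85,385,195),(110,85,140,180))):
    c=[]
    for i,b in((4,b4),(3,b3)):
        m=mask(W[i],col); a=comps(m,b,25)[0]; c.append(a)
    g=tri(ray(W[4],*c[0][2],True),ray(W[3],*c[1][2],True))
    P=cloud(W[4],c[0][3]); p4=plane(W[4],*c[0][2],.042,True)
    p=cv2.boxPoints(c[0][1]); p=p[np.argsort(p[:,1])]; e=[p[:2].mean(0),p[2:].mean(0)]
    E=[plane(W[4],*q,.042,True) for q in e]; d=E[1]-E[0]
    print(col,np.round(c[0][2],1),'tri',np.round(g[0],4),round(g[1],4),'plane',np.round(p4,4),'depth',np.round(np.median(P,0),4),np.round(np.percentile(P[:,2],95),4),'ends',np.round(E,4)[:,:2].tolist(),np.linalg.norm(d),'yaw',np.degrees(np.arctan2(d[1],d[0])))
# oil can from wrist3/4/top
m=cv2.inRange(cv2.cvtColor(T['pixels'],cv2.COLOR_RGB2HSV),(0,0,90),(180,80,255))
P=cloud(T,np.pad(np.ones((55,50)),((170,255),(318,272))),False); hi=P[P[:,2]>.1]; print('can',np.median(hi,0),hi.min(0),hi.max(0))
for n,(u0,v0) in dict(teal=(215,155),orange=(270,118)).items():
    P=cloud(T,np.pad(np.ones((60,55)),((v0,420-v0),(u0,585-u0))),False); hi=P[P[:,2]>.1]; print(n,hi.min(0),hi.max(0))
E
```

```text
saddles by view2 on planes and depth
[408.7 192. ] [0.6195 0.313  0.041 ] depth med [0.6198 0.3146 0.036 ] z10/90 [0.0275 0.0475] x [0.6134 0.6272] y mid 0.3143 0.03746900694842503
[364.8 193.4] [0.6244 0.2636 0.041 ] depth med [0.6248 0.2646 0.036 ] z10/90 [0.0309 0.0474] x [0.6188 0.6323] y mid 0.2644 0.041297056309638314
[273.4 197.5] [0.6345 0.1639 0.041 ] depth med [0.6349 0.1631 0.0359] z10/90 [0.0293 0.0474] x [0.6291 0.6427] y mid 0.1629 0.04025112960597141
[319.6 195.2] [0.6293 0.2143 0.041 ] depth med [0.6297 0.2147 0.0361] z10/90 [0.0327 0.0473] x [0.6234 0.6373] y mid 0.2142 0.038700465122663785
[407.7  98.1] [0.5158 0.304  0.0375] depth med [0.5154 0.3052 0.0325] z10/90 [0.0305 0.0439] x [0.5081 0.5224] y mid 0.3054 0.04033397153273166
[267.4 102.4] [0.5308 0.153  0.0375] depth med [0.5306 0.1528 0.0326] z10/90 [0.0308 0.0439] x [0.5239 0.5371] y mid 0.153 0.040498050891511816
[362.   98.2] [0.5208 0.2538 0.0375] depth med [0.5205 0.2546 0.0327] z10/90 [0.031  0.0438] x [0.5137 0.5271] y mid 0.2537 0.03947627857816491
[315.   99.6] [0.5259 0.2038 0.0375] depth med [0.525
[... 720 characters left out ...]
004 plane [ 0.5593 -0.3012  0.042 ] depth [ 0.5591 -0.3003  0.0462] 0.0476 ends [[0.5152, -0.2974], [0.6039, -0.3055]] 0.08911311747905107 yaw -5.223322220418013
black [269.9 140.2] tri [ 0.5646 -0.2508  0.0384] 0.0004 plane [ 0.5648 -0.2503  0.042 ] depth [ 0.5643 -0.2498  0.0464] 0.0479 ends [[0.5207, -0.2452], [0.6088, -0.2556]] 0.08865428121680591 yaw -6.773356260015999
purple [318.  139.4] tri [ 0.5694 -0.1994  0.0393] 0.001 plane [ 0.5698 -0.1994  0.042 ] depth [ 0.5698 -0.1993  0.0464] 0.0478 ends [[0.5246, -0.1947], [0.6134, -0.2039]] 0.08931685941676284 yaw -5.946994152345853Traceback (most recent call last):
  File "<stdin>", line 25, in <module>
IndexError: list index out of range
```

```bash
python3 - <<'E'
from m import *
W={i:load(f'wrist{i}') for i in(2,3,4)};T=load('top0')
def mb(c):
    h=cv2.cvtColor(c['pixels'],cv2.COLOR_RGB2HSV); H,S,V=[h[...,i].astype(int) for i in range(3)]
    return ((H>105)&(H<125)&(S>150)).astype(np.uint8)
for b in((165,252,280,275),(165,305,285,330)):
    m=mb(T);mm=np.zeros_like(m);mm[b[1]:b[3],b[0]:b[2]]=m[b[1]:b[3],b[0]:b[2]]
    q=cv2.findNonZero(mm)[:,0].astype(float); r=cv2.minAreaRect(q.astype(np.float32)); P=cloud(T,mm,False)
    z=.0375 if b[1]>300 else .041
    print('top row',len(q),np.round(r,1) if 0 else r,np.round(plane(T,*r[0],z),4),'cloud',np.round(np.median(P,0),4),np.round(P.min(0),4),np.round(P.max(0),4))
# same min-rect for wrist2
for b in((240,85,440,115),(240,180,440,215)):
    m=mb(W[2]);mm=np.zeros_like(m);mm[b[1]:b[3],b[0]:b[2]]=m[b[1]:b[3],b[0]:b[2]]
    r=cv2.minAreaRect(cv2.findNonZero(mm)[:,0]); print('w2',r,np.round(plane(W[2],*r[0],.0375 if b[1]<100 else .041,True),4))
h=cv2.cvtColor(W[4]['pixels'],cv2.COLOR_RGB2HSV);print(h[140,367],h[140,363])
c=[]
for i,b in((4,(350,85,385,195)),(3,(110,85,140,180))):
    h=cv2.cvtColor(W[i]['pixels'],cv2.COLOR_RGB2HSV); m=cv2.inRange(h,(40,100,40),(85,255,255))//255; c.append(comps(m,b,25)[0])
g=tri(ray(W[4],*c[0][2],True),ray(W[3],*c[1][2],True)); P=cloud(W[4],c[0][3]); print('green',np.round(g[0],4),np.round(g[1],4),np.round(plane(W[4],*c[0][2],.042,True),4),np.round(np.median(P,0),4),c[0][1])
for n,(u0,v0) in dict(can=(318,170),teal=(215,155),orange=(270,118)).items():
    P=cloud(T,np.pad(np.ones((55,50)),((v0,425-v0),(u0,590-u0))),False); hi=P[P[:,2]>.1]; print(n,np.round(hi.min(0),3),np.round(hi.max(0),3))
E
```

```text
top row 358 ((222.5419921875, 262.10174560546875), (6.403040885925293, 101.3814697265625), 86.00909423828125) [0.6289 0.2357 0.041 ] cloud [0.63   0.2171 0.0369] [0.6147 0.1389 0.0095] [0.6438 0.3332 0.0495]
top row 497 ((224.98638916015625, 317.2821044921875), (7.5477728843688965, 102.6122817993164), 86.42366790771484) [0.5222 0.2274 0.0375] cloud [0.5212 0.2386 0.0325] [0.5067 0.1296 0.005 ] [0.5366 0.3244 0.047 ]
w2 ((337.95953369140625, 99.18952941894531), (14.73989486694336, 180.3770751953125), 88.23217010498047) [0.5239 0.2281 0.0375]
w2 ((341.4123840332031, 194.9398956298828), (15.47535514831543, 173.43875122070312), 87.56334686279297) [0.6277 0.2381 0.041 ]
[ 68 138 153] [ 67 136 154]
green [ 0.571  -0.1473  0.0395] 0.0002 [ 0.571  -0.1477  0.042 ] [ 0.5705 -0.1482  0.0465] ((366.32354736328125, 136.44053649902344), (15.107381820678711, 83.1128158569336), 1.2730300426483154)
can [ 0.72 -0.02  0.1 ] [0.785 0.044 0.193]
teal [0.74  0.161 0.1  ] [0.805 0.225 0.193]
orange [0.811 0.07  0.1  ] [0.875 0.134 0.194]
```

```bash
python3 rel.py .574 -.304 .12 174.2;python3 rel.py .574 -.304 .04 174.2
```

```text
rv [ 0.02  0.01 -0.1 ] d [ 0.0567 -0.1011  0.1603] rows 3.9560489618895622 0.011436369806100685 now [ 0.6407 -0.2093  0.2803] [1.7998e+02 1.0000e-02 1.7410e+02] 3.65 0.04005773919527313 [ 0.  -0.5 -0. ]
rv [ 0.02  0.01 -0.1 ] d [ 0.0567 -0.1011  0.2403] rows 5.335911475766101 0.011436369806100685 now [ 0.6407 -0.2093  0.2803] [1.7998e+02 1.0000e-02 1.7410e+02] 3.65 0.04005773919527313 [ 0.  -0.5 -0. ]
```

Emit:
{"method": "send_rows", "body": {
  "series": [
    [0,0,-0.1,0.057,-0.101,0.16,-0.15],
    [0,0,-0.1,0.057,-0.101,0.16,-0.15],
    [0,0,-0.1,0.057,-0.101,0.16,-0.15],
    [0,0,-0.1,0.057,-0.101,0.16,-0.15],
    [0,0,-0.1,0.057,-0.101,0.18,-0.15],
    [0,0,-0.1,0.057,-0.101,0.18,-0.15],
    [0,0,-0.1,0.057,-0.101,0.18,-0.15],
    [0,0,-0.1,0.057,-0.101,0.18,-0.15]
  ]
}}

```text
time_s: 4.45
ee_pos: [0.5745, -0.3047, 0.1023]
eef_rot: [-3.14, 0.003, 3.041]
force: [-0.6, 0.4, 0.1]
grip_width: 0.0399
```

```bash
python3 look.py 5 wrist;python3 rel.py .574 -.304 .04 174.2
```

```text
wrist 65.70646984690485 315.3368548827743 235.66533402855308 [[0.101, 0.995, 0.0], [0.954, -0.097, 0.283], [0.281, -0.028, -0.959]] [0.245, -0.573, 0.104] 0.9960123697916666
rv [-0.06  0.14 -0.  ] d [0.0005 0.0009 0.0622] rows 1.2433524589600538 0.01662131431716855 now [ 0.5743 -0.3049  0.1022] [-1.7994e+02  1.4000e-01  1.7420e+02] 4.5 0.04029864794362481 [-0.3  0.3  1.2]
```

View pics/wrist5.png

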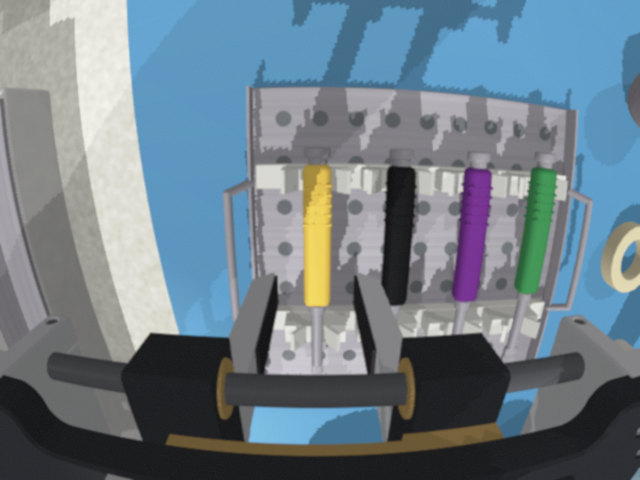

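Emit:
{"method": "send_rows", "body": {
  "force": 15,
  "series": [
    [0,0,0,0,0.001,0.035,-0.15],
    [0,0,0,0,0.001,0.055,-0.15],
    [0,0,0,0,0.001,0.062,-0.15],
    [0,0,0,0,0.001,0.062,-0.15],
    [0,0,0,0,0.001,0.062,-0.8],
    [0,0,0,0,0.001,0.062,-0.8],
    [0,0,0,0,0.001,0.062,-0.8],
    [0,0,0,0,0.001,0.062,-0.8]
  ]
}}

```text
time_s: 5.3
ee_pos: [0.5735, -0.3048, 0.0392]
eef_rot: [-3.141, 0.001, 3.039]
force: [-0.8, 0.2, 5.4]
grip_width: 0.0165
```

```bash
python3 rel.py .574 -.304 .25 174.2
```

```text
rv [-0.03  0.07 -0.09] d [-0.0006  0.0007 -0.2108] rows 4.216918843234308 0.010707673458984528 now [ 0.5735 -0.3048  0.0392] [-1.7997e+02  7.0000e-02  1.7411e+02] 5.3 0.016532570649617565 [-0.8  0.2  5.4]
```

Emit:
{"method": "send_rows", "body": {
  "force": 25,
  "series": [
    [0,0,0,0,0,0,-0.8],
    [0,0,0,0,0,-0.02,-0.8],
    [0,0,0,0,0,-0.07,-0.8],
    [0,0,0,0,0,-0.12,-0.8],
    [0,0,0,0,0,-0.17,-0.8],
    [0,0,0,0,0,-0.22,-0.8],
    [0,0,0,0,0,-0.22,-0.8]
  ]
}}

```text
time_s: 6.0
ee_pos: [0.5745, -0.3054, 0.2663]
eef_rot: [-3.137, 0.01, 3.039]
force: [0.3, -0.3, -0.8]
grip_width: 0.0169
```

```bash
python3 look.py 6 wrist;python3 rel.py .578 .155 .25 185.7; python3 rel.py .578 .155 .10 185.7
```

```text
wrist 65.70646984690485 315.3368548827743 235.66533402855308 [[0.103, 0.995, -0.003], [0.952, -0.098, 0.29], [0.288, -0.033, -0.957]] [0.245, -0.621, 0.255] 0.9960970052083333
rv [ -0.19   0.3  -11.59] d [0.0431 0.458  0.0104] rows 9.203261653833545 1.3488154934777759 now [ 0.5739 -0.305   0.2619] [-179.85    0.32  174.11] 6.05 0.016872050293839154 [-0.6 -0.9 -1.4]
rv [ -0.19   0.3  -11.59] d [0.044  0.4584 0.1604] rows 9.753291890328017 1.3488154934777759 now [ 0.5739 -0.305   0.2619] [-179.85    0.32  174.11] 6.05 0.016872050293839154 [-0.6 -0.9 -1.4]
```

View pics/wrist6.png

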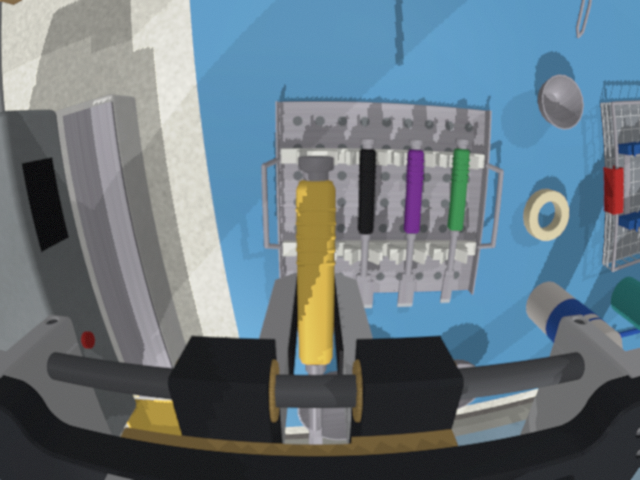

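```bash
cat > held.py <<'E'
import sys
from m import *
from scipy.spatial.transform import Rotation as Ro
from station import ctrl
def held(tag,col):
    c=load('wrist'+tag);h=cv2.cvtColor(c['pixels'],cv2.COLOR_RGB2HSV)
    m=mask(c,col) if col!='green' else cv2.inRange(h,(40,100,40),(85,255,255))//255
    if col=='black': m=((h[...,2]<55)).astype(np.uint8)
    a=comps(m,(288,170,348,380),25)[0]; P=cloud(c,a[3]); o=ctrl.get_obs()
    Q=Ro.from_euler('xyz',o['eef_rot']).inv().apply(P-o['ee_pos'])
    bins=np.arange(-.04,.07,.01)
    for lo in bins:
        s=Q[(Q[:,0]>=lo)&(Q[:,0]<lo+.01)]
        if len(s)>5: print(round(lo+.005,3),'ymid',np.round((np.percentile(s[:,1],[3,97])).mean(),4),'ztop',np.round(np.percentile(s[:,2],10),4))
    print('x range',Q[:,0].min(),Q[:,0].max(),'origin x(tool axes) ~',Q[:,0].max()-.046)
held(sys.argv[1],sys.argv[2])
E
python3 held.py 6 yellow
```

```text
-0.035 ymid 0.0012 ztop -0.011
-0.025 ymid -0.0003 ztop -0.0125
-0.015 ymid -0.0003 ztop -0.0125
-0.005 ymid -0.0002 ztop -0.0125
0.005 ymid -0.0004 ztop -0.0123
0.015 ymid -0.0003 ztop -0.0124
0.025 ymid -0.0003 ztop -0.0124
0.035 ymid -0.0001 ztop -0.0123
0.045 ymid -0.0003 ztop -0.0124
0.055 ymid -0.0004 ztop -0.0121
x range -0.031215419634783987 0.058961180214911715 origin x(tool axes) ~ 0.012961180214911716
```

Emit:
{"method": "send_rows", "body": {
  "series": [
    [0,0,-4,0.01,0.04,0,-0.8],
    [0,0,-11.6,0.043,0.458,0.01,-0.8],
    [0,0,-11.6,0.043,0.458,0.01,-0.8],
    [0,0,-11.6,0.043,0.458,0.01,-0.8],
    [0,0,-11.6,0.043,0.458,0.01,-0.8],
    [0,0,-11.6,0.043,0.458,0.01,-0.8],
    [0,0,-11.6,0.043,0.458,0.01,-0.8],
    [0,0,-11.6,0.043,0.458,0.01,-0.8]
  ]
}}

```text
time_s: 6.85
ee_pos: [0.5749, 0.088, 0.2483]
eef_rot: [3.142, -0.002, -3.042]
force: [-0.9, 0.5, -0.4]
grip_width: 0.017
```

```bash
python3 rel.py .577 .155 .25 185.7
```

```text
rv [ 0.   -0.13  0.01] d [-0.0087  0.0665 -0.0017] rows 1.3410558660797163 0.014902511094213084 now [0.5749 0.088  0.2483] [ 1.8000e+02 -1.3000e-01 -1.7429e+02] 6.85 0.01702280307173764 [-0.9  0.5 -0.4]
```

Emit:
{"method": "send_rows", "body": {
  "series": [
    [0,0,0,-0.009,0.05,0,-0.8],
    [0,0,0,-0.009,0.066,0.03,-0.8],
    [0,0,0,-0.009,0.066,0.08,-0.8],
    [0,0,0,-0.009,0.066,0.12,-0.8],
    [0,0,0,-0.009,0.066,0.14,-0.8],
    [0,0,0,-0.009,0.066,0.14,-0.8],
    [0,0,0,-0.009,0.066,0.14,-0.8]
  ]
}}

```text
time_s: 7.55
ee_pos: [0.578, 0.1525, 0.1098]
eef_rot: [-3.141, -0.001, -3.042]
force: [0.1, 0.1, -0.7]
grip_width: 0.0166
```

```bash
python3 look.py 7 wrist;python3 rel.py .577 .155 .04 185.7
```

```text
wrist 65.70646984690485 315.3368548827743 235.66533402855308 [[-0.099, 0.995, 0.001], [0.955, 0.095, 0.28], [0.278, 0.029, -0.96]] [-0.095, -0.564, 0.117] 0.9960286458333333
rv [0.   0.06 0.01] d [0.0013 0.0025 0.0708] rows 1.4174287133664065 0.006765178370105236 now [0.5785 0.1526 0.1108] [ 1.8000e+02  6.0000e-02 -1.7429e+02] 7.6 0.016763733384432714 [0.8 0.8 0.7]
```

View pics/wrist7.png

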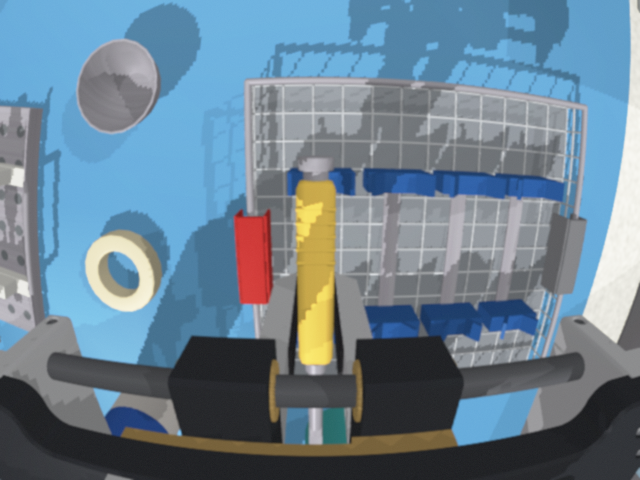

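```bash
cat > sad.py <<'E'
# saddle ears in tool frame (commanded yaw), from wrist view
import sys
from m import *
from scipy.spatial.transform import Rotation as Ro
from station import ctrl
c=load('wrist'+sys.argv[1]); b=[int(x) for x in sys.argv[2:6]]
h=cv2.cvtColor(c['pixels'],cv2.COLOR_RGB2HSV); m=((h[...,0]>105)&(h[...,0]<125)&(h[...,1]>150)).astype(np.uint8)
o=ctrl.get_obs(); R=Ro.from_euler('xyz',o['eef_rot']).inv()
k=np.zeros_like(m);k[b[1]:b[3],b[0]:b[2]]=1
q=cv2.findNonZero(m*k)[:,0]
P=cloud(c,m*k); hi=P[P[:,2]>.038]; Q=R.apply(hi-o['ee_pos']); print('depth ears: y',Q[:,1].min(),Q[:,1].max(),'mid',(Q[:,1].min()+Q[:,1].max())/2,'z',hi[:,2].max(),'x',np.percentile(Q[:,0],[2,98]))
for u in(q[:,0].min()-.5,q[:,0].max()+.5):
    v=q[np.abs(q[:,0]-u)<3][:,1].mean(); print(u,v,np.round(R.apply(plane(c,u,v,.043,True)-o['ee_pos']),4))
E
python3 sad.py 7 280 160 358 200; python3 sad.py 7 358 160 438 200
sed -n 1,1p /dev/null; python3 - <<'E'
import cv2;a=cv2.imread('pics/wrist7.png')[140:320,230:450];cv2.imwrite('pics/c7.png',cv2.resize(a,None,fx=3.4,fy=3.3))
E
```

```text
depth ears: y -0.017005847587630255 0.023904817701938606 mid 0.003449485057154176 z 0.04496575923834201 x [0.04289621 0.05559865]
287.5 182.8235294117647 [ 0.0497 -0.0171  0.0678]
354.5 182.64583333333334 [0.0498 0.0242 0.0678]
depth ears: y 0.03444295030190983 0.07670638382905068 mid 0.055574667065480254 z 0.044957626477263875 x [0.04274768 0.05563382]
363.5 178.32075471698113 [0.0526 0.0297 0.0678]
437.5 179.83928571428572 [0.0527 0.0777 0.0678]
```

View pics/c7.png

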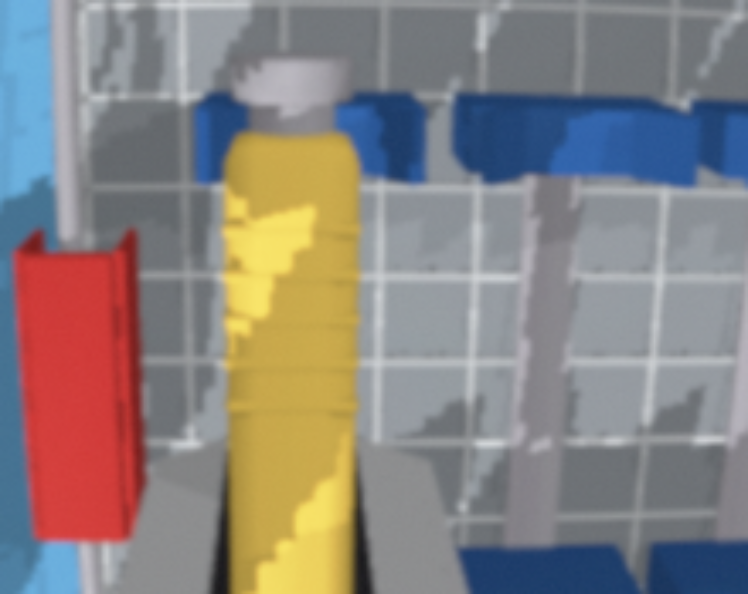

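Emit:
{"method": "send_rows", "body": {
  "series": [
    [0,0,0,0.001,0.003,0.02,-0.8],
    [0,0,0,0.001,0.003,0.04,-0.8],
    [0,0,0,0.001,0.003,0.055,-0.8],
    [0,0,0,0.001,0.003,0.064,-0.8],
    [0,0,0,0.001,0.003,0.068,-0.8],
    [0,0,0,0.001,0.003,0.07,-0.8],
    [0,0,0,0.001,0.003,0.07,-0.8]
  ]
}}

```text
time_s: 8.3
ee_pos: [0.5771, 0.1555, 0.0404]
eef_rot: [3.142, 0.001, -3.042]
force: [0.8, -1.0, -1.3]
grip_width: 0.0169
```

```bash
python3 look.py 8 wrist;python3 rel.py .577 .155 .039 185.7
```

```text
wrist 65.70646984690485 315.3368548827743 235.66533402855308 [[-0.099, 0.995, 0.001], [0.955, 0.095, 0.281], [0.28, 0.029, -0.96]] [-0.098, -0.544, 0.049] 0.9959505208333334
rv [0.01 0.05 0.01] d [ 0.0002 -0.0005  0.0015] rows 0.032573060234199966 0.005972429581939628 now [0.5772 0.1555 0.0405] [ 1.7999e+02  5.0000e-02 -1.7429e+02] 8.35 0.016772381826070718 [-0.1  0.3 -1. ]
```

View pics/wrist8.png

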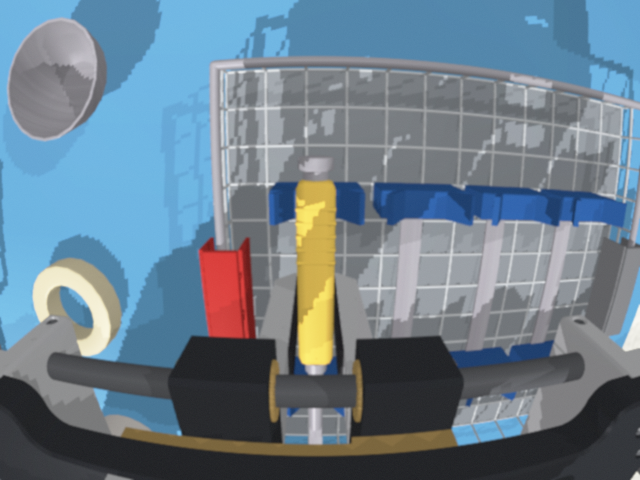

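Emit:
{"method": "send_rows", "body": {
  "series": [
    [0,0,0,0,0,0.001,-0.8],
    [0,0,0,0,0,0.0015,-0.8],
    [0,0,0,0,0,0.0015,-0.8]
  ]
}}

```text
time_s: 8.65
ee_pos: [0.5771, 0.1556, 0.0391]
eef_rot: [3.142, 0.001, -3.042]
force: [-1.4, -0.5, 4.5]
grip_width: 0.0168
```

Emit:
{"method": "send_rows", "body": {
  "series": [
    [0,0,0,0,0,0,-0.6],
    [0,0,0,0,0,0,-0.34],
    [0,0,0,0,0,0,-0.34],
    [0,0,0,0,0,0,-0.34],
    [0,0,0,0,0,-0.03,-0.34],
    [0,0,0,0,0,-0.07,-0.34],
    [0,0,0,0,0,-0.07,-0.34]
  ]
}}

```text
time_s: 9.35
ee_pos: [0.579, 0.156, 0.1135]
eef_rot: [3.141, 0.008, -3.042]
force: [0.4, -0.1, 0.1]
grip_width: 0.0311
```

```bash
python3 look.py 9 wrist; python3 rel.py .586 -.149 .25 174.2
```

```text
wrist 65.70646984690485 315.3368548827743 235.66533402855308 [[-0.099, 0.995, 0.002], [0.953, 0.094, 0.288], [0.286, 0.031, -0.958]] [-0.098, -0.566, 0.114] 0.9959700520833333
rv [ 0.05  0.25 11.51] d [ 0.0217 -0.304  -0.1394] rows 6.702123619984517 1.3403209704369863 now [0.5779 0.1557 0.1108] [ 179.97    0.26 -174.29] 9.4 0.031257179318462815 [ 0.7 -0.2  0. ]
```

View pics/wrist9.png

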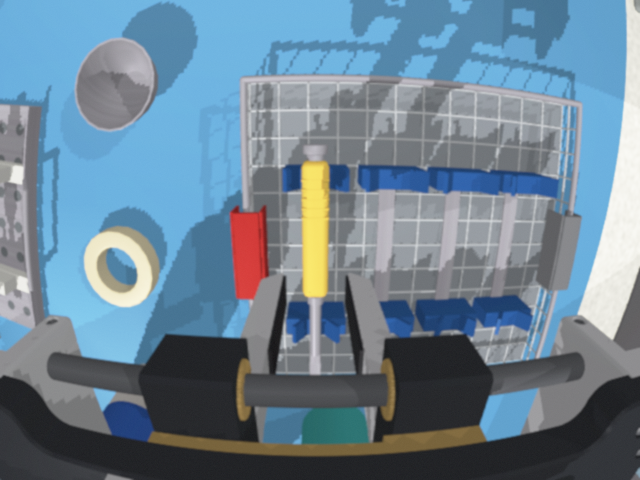

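```bash
python3 rel.py .586 -.15 .105 174.2
```

```text
rv [ 0.05  0.25 11.51] d [ 0.0224 -0.305   0.0056] rows 6.117945591678274 1.3403209704369863 now [0.5779 0.1557 0.1108] [ 179.97    0.26 -174.29] 9.4 0.031257179318462815 [ 0.7 -0.2  0. ]
```

Emit:
{"method": "send_rows", "body": {
  "series": [
    [0,0,4,0,-0.05,-0.01,-0.25],
    [0,0,11.5,0.022,-0.305,-0.01,-0.15],
    [0,0,11.5,0.022,-0.305,-0.01,-0.15],
    [0,0,11.5,0.022,-0.305,-0.01,-0.15],
    [0,0,11.5,0.022,-0.305,0.0,-0.15],
    [0,0,11.5,0.022,-0.305,0.006,-0.15],
    [0,0,11.5,0.022,-0.305,0.006,-0.15],
    [0,0,11.5,0.022,-0.305,0.006,-0.15]
  ]
}}

```text
time_s: 10.2
ee_pos: [0.5846, -0.1512, 0.1009]
eef_rot: [3.141, -0.002, 3.038]
force: [0.3, 0.3, -0.2]
grip_width: 0.0401
```

```bash
python3 look.py 10 wrist; python3 rel.py .586 -.15 .039 174.2
```

```text
wrist 65.70646984690485 315.3368548827743 235.66533402855308 [[0.104, 0.995, 0.002], [0.955, -0.1, 0.278], [0.277, -0.027, -0.961]] [0.09, -0.568, 0.107] 0.9958854166666666
rv [ 0.03 -0.08 -0.03] d [-0.0012 -0.0001  0.0625] rows 1.2499480481860716 0.00983242413201365 now [ 0.5849 -0.1498  0.1015] [ 1.7997e+02 -8.0000e-02  1.7417e+02] 10.25 0.04005827632819089 [-0.3  0.6 -0.9]
```

View pics/wrist10.png

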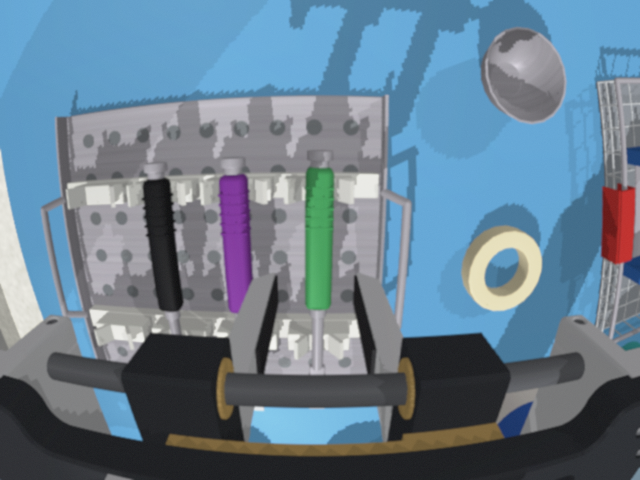

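Emit:
{"method": "send_rows", "body": {
  "force": 15,
  "series": [
    [0,0,0,-0.001,0.0015,0.035,-0.15],
    [0,0,0,-0.001,0.0015,0.055,-0.15],
    [0,0,0,-0.001,0.0015,0.0625,-0.15],
    [0,0,0,-0.001,0.0015,0.0625,-0.15],
    [0,0,0,-0.001,0.0015,0.0625,-0.8],
    [0,0,0,-0.001,0.0015,0.0625,-0.8],
    [0,0,0,-0.001,0.0015,0.0625,-0.8],
    [0,0,0,-0.001,0.0015,0.0625,-0.8]
  ]
}}

```text
time_s: 11.05
ee_pos: [0.5868, -0.1488, 0.0407]
eef_rot: [-3.141, 0.001, 3.04]
force: [-0.6, 1.2, 3.8]
grip_width: 0.0168
```

Emit:
{"method": "send_rows", "body": {
  "force": 25,
  "series": [
    [0,0,0,0,0,0,-0.8],
    [0,0,0,0,0,-0.02,-0.8],
    [0,0,0,0,0,-0.07,-0.8],
    [0,0,0,0,0,-0.12,-0.8],
    [0,0,0,0,0,-0.17,-0.8],
    [0,0,0,0,0,-0.21,-0.8],
    [0,0,0,0,0,-0.21,-0.8],
    [0,0,0,0,0,-0.21,-0.8]
  ]
}}

```text
time_s: 11.85
ee_pos: [0.5864, -0.1488, 0.25]
eef_rot: [-3.141, 0.001, 3.04]
force: [-0.7, -0.3, -1.9]
grip_width: 0.0167
```

```bash
python3 look.py 11 wrist; python3 held.py 11 green; python3 rel.py .572 .2073 .25 185.7
```

```text
wrist 65.70646984690485 315.3368548827743 235.66533402855308 [[0.101, 0.995, 0.001], [0.955, -0.098, 0.281], [0.28, -0.027, -0.96]] [0.088, -0.611, 0.248] 0.995966796875
-0.025 ymid -0.0003 ztop -0.0077
-0.015 ymid -0.0003 ztop -0.0079
-0.005 ymid -0.0002 ztop -0.008
0.005 ymid -0.0002 ztop -0.0078
0.015 ymid -0.0 ztop -0.0078
0.025 ymid -0.0 ztop -0.008
0.035 ymid 0.0001 ztop -0.0079
0.045 ymid 0.0001 ztop -0.0079
0.055 ymid 0.0 ztop -0.0078
0.065 ymid 0.0 ztop -0.0065
x range -0.20997614790753663 0.061172248261211565 origin x(tool axes) ~ 0.015172248261211566
rv [  0.03  -0.1  -11.49] d [ 0.0499  0.3528 -0.0012] rows 7.125799791870742 1.3377105243481082 now [ 0.586  -0.1487  0.2486] [ 1.7998e+02 -1.0000e-01  1.7421e+02] 11.9 0.01651105276609866 [ 0.9 -0.8 -1.6]
```

Emit:
{"method": "send_rows", "body": {
  "series": [
    [0,0,-4,0.01,0.04,0,-0.8],
    [0,0,-11.5,0.048,0.353,0,-0.8],
    [0,0,-11.5,0.048,0.353,0,-0.8],
    [0,0,-11.5,0.048,0.353,0,-0.8],
    [0,0,-11.5,0.048,0.353,0,-0.8],
    [0,0,-11.5,0.048,0.353,0,-0.8],
    [0,0,-11.5,0.048,0.353,0,-0.8],
    [0,0,-11.5,0.048,0.353,0,-0.8]
  ]
}}

```text
time_s: 12.7
ee_pos: [0.573, 0.2112, 0.2475]
eef_rot: [-3.141, -0.003, -3.038]
force: [0.5, -0.3, -0.5]
grip_width: 0.0168
```

Emit:
{"method": "send_rows", "body": {
  "series": [
    [0,0,0,0,0,0.03,-0.8],
    [0,0,0,0,0,0.08,-0.8],
    [0,0,0,0,0,0.12,-0.8],
    [0,0,0,0,0,0.14,-0.8],
    [0,0,0,0,0,0.14,-0.8],
    [0,0,0,0,0,0.14,-0.8]
  ]
}}

```text
time_s: 13.3
ee_pos: [0.5743, 0.2069, 0.1098]
eef_rot: [-3.141, -0.001, -3.042]
force: [0.1, -0.0, -0.1]
grip_width: 0.0166
```

```bash
python3 look.py 12 wrist; python3 sad.py 12 280 160 358 200;  python3 rel.py .574 .2075 .0405 185.7
```

```text
wrist 65.70646984690485 315.3368548827743 235.66533402855308 [[-0.099, 0.995, 0.001], [0.955, 0.094, 0.28], [0.278, 0.029, -0.96]] [-0.149, -0.566, 0.116] 0.9960677083333334
depth ears: y -0.019546023497130968 0.0212227622061552 mid 0.0008383693545121161 z 0.04470812300631476 x [0.04459768 0.05711806]
283.5 179.41666666666666 [ 0.0518 -0.0197  0.0678]
350.5 179.6122448979592 [0.0517 0.0215 0.0678]
rv [ 0.01  0.06 -0.  ] d [0.0008 0.0005 0.0703] rows 1.406317308113317 0.006463324501497752 now [0.5747 0.2071 0.1108] [ 1.7999e+02  6.0000e-02 -1.7430e+02] 13.35 0.016849471649814773 [0.  0.1 0.8]
```

View pics/wrist12.png

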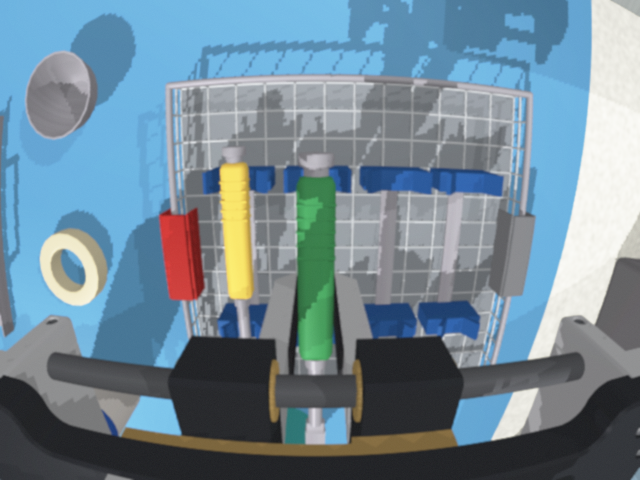

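Green is held level over its saddle (ears at 284 and 350, row 180), and the ear midpoint is 0.8 mm from the tool axis. I'll lower it.

Emit:
{"method": "send_rows", "body": {
  "series": [
    [0,0,0,0.001,0.0007,0.02,-0.8],
    [0,0,0,0.001,0.0007,0.04,-0.8],
    [0,0,0,0.001,0.0007,0.055,-0.8],
    [0,0,0,0.001,0.0007,0.063,-0.8],
    [0,0,0,0.001,0.0007,0.067,-0.8],
    [0,0,0,0.001,0.0007,0.069,-0.8],
    [0,0,0,0.001,0.0007,0.0695,-0.8],
    [0,0,0,0.001,0.0007,0.0695,-0.8]
  ]
}}

```text
time_s: 14.15
ee_pos: [0.5735, 0.2079, 0.041]
eef_rot: [3.141, 0.001, -3.042]
force: [0.0, -0.1, -0.4]
grip_width: 0.0169
```

Emit:
{"method": "send_rows", "body": {
  "series": [
    [0,0,0,0,0,0.0008,-0.8],
    [0,0,0,0,0,0.0008,-0.8],
    [0,0,0,0,0,0.0008,-0.8]
  ]
}}

```text
time_s: 14.45
ee_pos: [0.5736, 0.208, 0.0407]
eef_rot: [3.141, 0.001, -3.042]
force: [-3.4, -0.6, 7.2]
grip_width: 0.0169
```

Contact at 7 N, so it is seated. I'll release it.

Emit:
{"method": "send_rows", "body": {
  "series": [
    [0,0,0,0,0,0,-0.6],
    [0,0,0,0,0,0,-0.34],
    [0,0,0,0,0,0,-0.34],
    [0,0,0,0,0,0,-0.34],
    [0,0,0,0,0,-0.03,-0.34],
    [0,0,0,0,0,-0.07,-0.34],
    [0,0,0,0,0,-0.07,-0.34]
  ]
}}

```text
time_s: 15.15
ee_pos: [0.5753, 0.2085, 0.1149]
eef_rot: [3.14, 0.008, -3.042]
force: [1.2, 0.1, 0.3]
grip_width: 0.0311
```

```bash
python3 look.py 13 wrist; python3 rel.py .585 -.2005 .105 174.2
```

```text
wrist 65.70646984690485 315.3368548827743 235.66533402855308 [[-0.099, 0.995, 0.003], [0.953, 0.094, 0.288], [0.286, 0.031, -0.958]] [-0.151, -0.568, 0.115] 0.99623046875
rv [ 0.07  0.26 11.51] d [ 0.0301 -0.4077  0.0066] rows 8.177704451157908 1.340343576649145 now [0.5743 0.2082 0.1121] [ 179.95    0.26 -174.29] 15.2 0.031078691663656188 [-0.8 -0.7 -1. ]
```

View pics/wrist13.png

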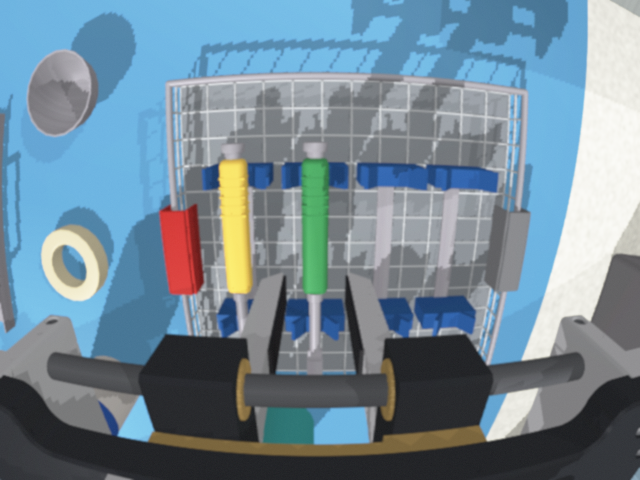

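Emit:
{"method": "send_rows", "body": {
  "series": [
    [0,0,4,0,-0.05,-0.01,-0.25],
    [0,0,11.5,0.03,-0.408,-0.01,-0.15],
    [0,0,11.5,0.03,-0.408,-0.01,-0.15],
    [0,0,11.5,0.03,-0.408,-0.01,-0.15],
    [0,0,11.5,0.03,-0.408,-0.01,-0.15],
    [0,0,11.5,0.03,-0.408,0.0,-0.15],
    [0,0,11.5,0.03,-0.408,0.006,-0.15],
    [0,0,11.5,0.03,-0.408,0.006,-0.15]
  ]
}}

```text
time_s: 16.0
ee_pos: [0.5831, -0.192, 0.1036]
eef_rot: [3.141, -0.001, 3.041]
force: [0.6, -0.9, -0.8]
grip_width: 0.0396
```

Emit:
{"method": "send_rows", "body": {
  "series": [
    [0,0,0,0,0,0,-0.15],
    [0,0,0,0,0,0,-0.15]
  ]
}}

```text
time_s: 16.2
ee_pos: [0.5831, -0.1907, 0.1035]
eef_rot: [3.141, -0.002, 3.039]
force: [-0.2, -0.3, 0.4]
grip_width: 0.04
```

```bash
python3 look.py 14 wrist; python3 rel.py .585 -.2007 .0395 174.2
```

```text
wrist 65.70646984690485 315.3368548827743 235.66533402855308 [[0.103, 0.995, 0.002], [0.955, -0.1, 0.278], [0.277, -0.027, -0.96]] [0.129, -0.572, 0.109] 0.99609375
rv [ 0.03 -0.08  0.  ] d [-0.0027 -0.0109  0.0644] rows 1.308512210101281 0.009193272698719208 now [ 0.5835 -0.1896  0.104 ] [ 1.7997e+02 -8.0000e-02  1.7420e+02] 16.25 0.03997349048327405 [ 0.1  0.5 -0.2]
```

View pics/wrist14.png

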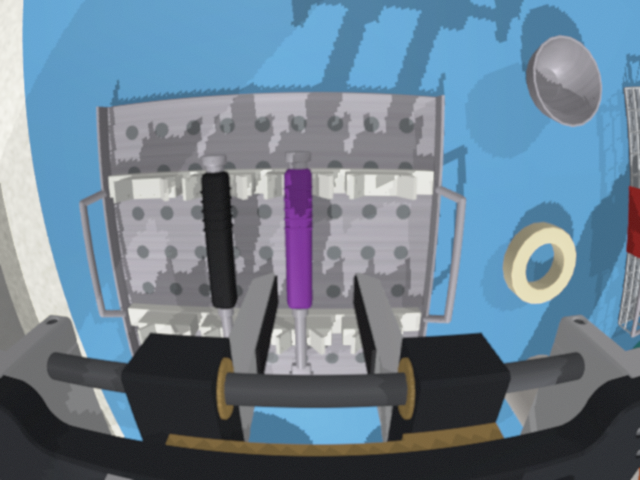

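Emit:
{"method": "send_rows", "body": {
  "force": 15,
  "series": [
    [0,0,0,-0.002,-0.0107,0.01,-0.15],
    [0,0,0,-0.002,-0.0107,0.035,-0.15],
    [0,0,0,-0.002,-0.0107,0.055,-0.15],
    [0,0,0,-0.002,-0.0107,0.064,-0.15],
    [0,0,0,-0.002,-0.0107,0.064,-0.15],
    [0,0,0,-0.002,-0.0107,0.064,-0.8],
    [0,0,0,-0.002,-0.0107,0.064,-0.8],
    [0,0,0,-0.002,-0.0107,0.064,-0.8]
  ]
}}

```text
time_s: 17.05
ee_pos: [0.5851, -0.2011, 0.0418]
eef_rot: [-3.141, 0.001, 3.041]
force: [0.0, -0.4, -0.4]
grip_width: 0.0196
```

Emit:
{"method": "send_rows", "body": {
  "force": 25,
  "series": [
    [0,0,0,0,0,0,-0.8],
    [0,0,0,0,0,0,-0.8],
    [0,0,0,0,0,-0.02,-0.8],
    [0,0,0,0,0,-0.07,-0.8],
    [0,0,0,0,0,-0.12,-0.8],
    [0,0,0,0,0,-0.17,-0.8],
    [0,0,0,0,0,-0.21,-0.8],
    [0,0,0,0,0,-0.21,-0.8]
  ]
}}

```text
time_s: 17.85
ee_pos: [0.586, -0.2015, 0.2572]
eef_rot: [-3.139, 0.009, 3.041]
force: [0.3, -0.9, -1.2]
grip_width: 0.0165
```

Emit:
{"method": "send_rows", "body": {
  "series": [
    [0,0,0,0,0,0,-0.8]
  ]
}}

```text
time_s: 17.95
ee_pos: [0.5846, -0.201, 0.2509]
eef_rot: [-3.141, 0.0, 3.041]
force: [0.1, 0.1, -1.7]
grip_width: 0.0165
```

```bash
python3 look.py 15 wrist; python3 held.py 15 purple; python3 rel.py .567 .2595 .25 185.7
```

```text
wrist 65.70646984690485 315.3368548827743 235.66533402855308 [[0.101, 0.995, 0.001], [0.955, -0.098, 0.281], [0.279, -0.027, -0.96]] [0.14, -0.615, 0.248] 0.9959114583333334
-0.025 ymid -0.0001 ztop -0.0066
-0.015 ymid -0.0002 ztop -0.0069
-0.005 ymid -0.0002 ztop -0.0069
0.005 ymid -0.0002 ztop -0.0069
0.015 ymid -0.0 ztop -0.0069
0.025 ymid -0.0 ztop -0.0069
0.035 ymid -0.0001 ztop -0.007
0.045 ymid -0.0 ztop -0.0069
0.055 ymid -0.0002 ztop -0.0068
0.065 ymid -0.0 ztop -0.0057
x range -0.2002644438171781 0.06132121702958655 origin x(tool axes) ~ 0.015321217029586554
rv [  0.04  -0.1  -11.49] d [ 6.360e-02  4.562e-01 -2.000e-04] rows 9.213327333046767 1.3374415716193273 now [ 0.5843 -0.2008  0.2495] [ 1.7997e+02 -1.0000e-01  1.7421e+02] 18.0 0.017187767205735595 [ 0.2 -0.6 -2. ]
```

Emit:
{"method": "send_rows", "body": {
  "series": [
    [0,0,-4,0.01,0.04,0,-0.8],
    [0,0,-11.5,0.062,0.456,0,-0.8],
    [0,0,-11.5,0.062,0.456,0,-0.8],
    [0,0,-11.5,0.062,0.456,0,-0.8],
    [0,0,-11.5,0.062,0.456,0,-0.8],
    [0,0,-11.5,0.062,0.456,0,-0.8],
    [0,0,-11.5,0.062,0.456,0,-0.8],
    [0,0,-11.5,0.062,0.456,0,-0.8]
  ]
}}

```text
time_s: 18.8
ee_pos: [0.5697, 0.1916, 0.2488]
eef_rot: [-3.141, -0.003, -3.042]
force: [0.7, -0.9, -1.1]
grip_width: 0.0167
```

```bash
python3 rel.py .5684 .2597 .11 185.7
```

```text
rv [-0.04 -0.18  0.01] d [-0.0059  0.068   0.1387] rows 3.09195173287177 0.02145575734299621 now [0.5697 0.1916 0.2488] [-179.96   -0.18 -174.29] 18.8 0.016717395055719536 [ 0.7 -0.9 -1.1]
```

Emit:
{"method": "send_rows", "body": {
  "series": [
    [0,0,0,-0.005,0.05,0.0,-0.8],
    [0,0,0,-0.005,0.066,0.03,-0.8],
    [0,0,0,-0.005,0.066,0.08,-0.8],
    [0,0,0,-0.005,0.066,0.12,-0.8],
    [0,0,0,-0.005,0.066,0.138,-0.8],
    [0,0,0,-0.005,0.066,0.138,-0.8],
    [0,0,0,-0.005,0.066,0.138,-0.8]
  ]
}}

```text
time_s: 19.5
ee_pos: [0.5689, 0.2558, 0.1125]
eef_rot: [-3.141, -0.001, -3.042]
force: [0.1, 0.2, 0.2]
grip_width: 0.0165
```

```bash
python3 look.py 16 wrist; python3 sad.py 16 275 160 358 200;  python3 rel.py .5684 .2597 .0415 185.7
```

```text
wrist 65.70646984690485 315.3368548827743 235.66533402855308 [[-0.099, 0.995, 0.001], [0.955, 0.095, 0.279], [0.278, 0.029, -0.96]] [-0.198, -0.566, 0.119] 0.9962662760416666
depth ears: y -0.01667675330015094 0.0239917239042271 mid 0.003657485302038079 z 0.04571278700581071 x [0.04411744 0.05661964]
274.5 176.86666666666667 [ 0.0531 -0.0255  0.0705]
354.5 179.91489361702128 [0.0512 0.0243 0.0705]
rv [0.01 0.04 0.01] d [0.0006 0.0038 0.072 ] rows 1.4428926188621205 0.004091891182169045 now [0.5693 0.256  0.1135] [ 1.7999e+02  4.0000e-02 -1.7429e+02] 19.55 0.016743325349863277 [-0.1 -0.2 -0.9]
```

View pics/wrist16.png

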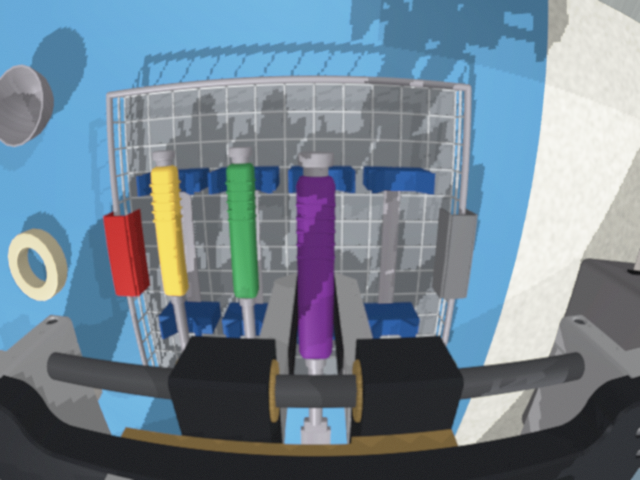

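Purple is level over the second cradle's saddle (ears at 289 and 354, row 180). The saddle and the pitch-based plan agree on a shift of +3.7 mm in y.

Emit:
{"method": "send_rows", "body": {
  "series": [
    [0,0,0,0.001,0.0037,0.02,-0.8],
    [0,0,0,0.001,0.0037,0.04,-0.8],
    [0,0,0,0.001,0.0037,0.055,-0.8],
    [0,0,0,0.001,0.0037,0.064,-0.8],
    [0,0,0,0.001,0.0037,0.068,-0.8],
    [0,0,0,0.001,0.0037,0.07,-0.8],
    [0,0,0,0.001,0.0037,0.071,-0.8],
    [0,0,0,0.001,0.0037,0.071,-0.8]
  ]
}}

```text
time_s: 20.35
ee_pos: [0.5679, 0.2596, 0.0424]
eef_rot: [3.141, 0.001, -3.042]
force: [0.4, -0.1, -1.0]
grip_width: 0.0167
```

Emit:
{"method": "send_rows", "body": {
  "series": [
    [0,0,0,0,0,0.0005,-0.8],
    [0,0,0,0,0,0.0005,-0.8]
  ]
}}

```text
time_s: 20.55
ee_pos: [0.5679, 0.2595, 0.0417]
eef_rot: [3.141, 0.001, -3.042]
force: [0.8, 0.1, -0.5]
grip_width: 0.0167
```

Emit:
{"method": "send_rows", "body": {
  "series": [
    [0,0,0,0,0,0.0006,-0.8],
    [0,0,0,0,0,0.0006,-0.8]
  ]
}}

```text
time_s: 20.75
ee_pos: [0.5679, 0.2596, 0.0417]
eef_rot: [3.141, 0.001, -3.042]
force: [-3.0, -1.2, 6.7]
grip_width: 0.0167
```

Emit:
{"method": "send_rows", "body": {
  "series": [
    [0,0,0,0,0,0,-0.6],
    [0,0,0,0,0,0,-0.34],
    [0,0,0,0,0,0,-0.34],
    [0,0,0,0,0,0,-0.34],
    [0,0,0,0,0,-0.03,-0.34],
    [0,0,0,0,0,-0.07,-0.34],
    [0,0,0,0,0,-0.07,-0.34]
  ]
}}

```text
time_s: 21.45
ee_pos: [0.5697, 0.2603, 0.1162]
eef_rot: [3.139, 0.008, -3.042]
force: [0.1, 1.1, 0.9]
grip_width: 0.0306
```

```bash
python3 look.py 17 wrist; python3 rel.py .580 -.2525 .105 174.2
```

```text
wrist 65.70646984690485 315.3368548827743 235.66533402855308 [[-0.099, 0.995, 0.004], [0.953, 0.094, 0.288], [0.286, 0.032, -0.958]] [-0.203, -0.567, 0.116] 0.9958723958333333
rv [ 0.1   0.25 11.51] d [ 0.0398 -0.511   0.0075] rows 10.25231152544868 1.3404698476125003 now [0.5687 0.2599 0.1134] [ 179.93    0.26 -174.29] 21.5 0.03086490245972454 [-0.5  0.3 -1.7]
```

View pics/wrist17.png

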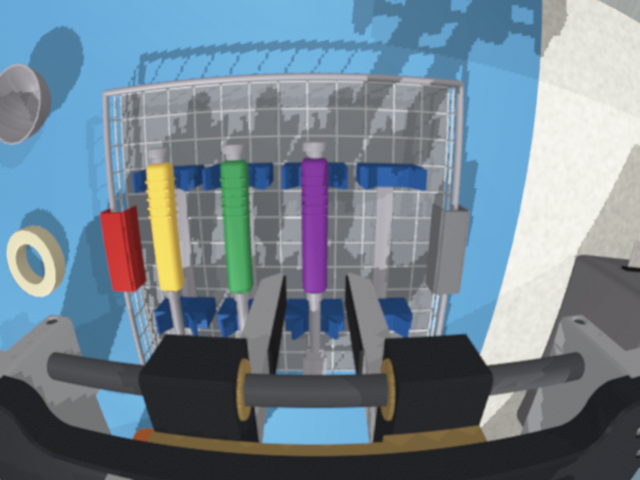

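Emit:
{"method": "send_rows", "body": {
  "series": [
    [0,0,4,0,-0.05,-0.01,-0.25],
    [0,0,11.5,0.04,-0.511,-0.01,-0.15],
    [0,0,11.5,0.04,-0.511,-0.01,-0.15],
    [0,0,11.5,0.04,-0.511,-0.01,-0.15],
    [0,0,11.5,0.04,-0.511,-0.01,-0.15],
    [0,0,11.5,0.04,-0.511,-0.01,-0.15],
    [0,0,11.5,0.04,-0.511,-0.01,-0.15],
    [0,0,11.5,0.04,-0.511,-0.01,-0.15]
  ]
}}

```text
time_s: 22.3
ee_pos: [0.5765, -0.1412, 0.1197]
eef_rot: [3.141, -0.001, 3.041]
force: [1.6, -0.3, 0.5]
grip_width: 0.0402
```

```bash
python3 rel.py .580 -.2525 .105 174.2
```

```text
rv [ 0.02 -0.08  0.01] d [-0.0147 -0.1104  0.0146] rows 2.2459557526602425 0.008884803633969299 now [ 0.5765 -0.1412  0.1197] [ 1.7998e+02 -8.0000e-02  1.7421e+02] 22.3 0.040191846935812424 [ 1.6 -0.3  0.5]
```

Emit:
{"method": "send_rows", "body": {
  "series": [
    [0,0,0,-0.014,-0.11,0.0,-0.15],
    [0,0,0,-0.014,-0.11,0.01,-0.15],
    [0,0,0,-0.014,-0.11,0.017,-0.15],
    [0,0,0,-0.014,-0.11,0.017,-0.15],
    [0,0,0,-0.014,-0.11,0.017,-0.15]
  ]
}}

```text
time_s: 22.8
ee_pos: [0.5798, -0.2489, 0.103]
eef_rot: [3.141, -0.001, 3.041]
force: [-0.3, 1.3, 0.1]
grip_width: 0.0401
```

```bash
python3 look.py 18 wrist; python3 rel.py .580 -.2525 .0395 174.2
```

```text
wrist 65.70646984690485 315.3368548827743 235.66533402855308 [[0.101, 0.995, 0.002], [0.955, -0.098, 0.279], [0.278, -0.026, -0.96]] [0.189, -0.574, 0.108] 0.9959407552083334
rv [ 0.02 -0.03  0.09] d [-0.0002 -0.004   0.0641] rows 1.2840257884061452 0.010513948779673994 now [ 0.5802 -0.2485  0.1036] [ 1.7998e+02 -3.0000e-02  1.7429e+02] 22.85 0.03970184341521266 [0.1 0.1 0.2]
```

View pics/wrist18.png

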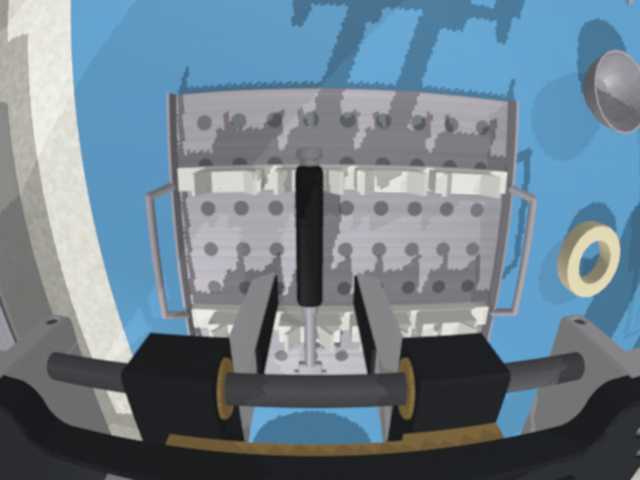

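Emit:
{"method": "send_rows", "body": {
  "force": 15,
  "series": [
    [0,0,0,0,-0.004,0.035,-0.15],
    [0,0,0,0,-0.004,0.055,-0.15],
    [0,0,0,0,-0.004,0.0635,-0.15],
    [0,0,0,0,-0.004,0.0635,-0.15],
    [0,0,0,0,-0.004,0.0635,-0.8],
    [0,0,0,0,-0.004,0.0635,-0.8],
    [0,0,0,0,-0.004,0.0635,-0.8],
    [0,0,0,0,-0.004,0.0635,-0.8]
  ]
}}

```text
time_s: 23.65
ee_pos: [0.58, -0.2542, 0.0411]
eef_rot: [-3.141, 0.001, 3.041]
force: [-0.1, 1.0, 4.9]
grip_width: 0.017
```

Emit:
{"method": "send_rows", "body": {
  "force": 25,
  "series": [
    [0,0,0,0,0,0,-0.8],
    [0,0,0,0,0,0,-0.8],
    [0,0,0,0,0,-0.02,-0.8],
    [0,0,0,0,0,-0.07,-0.8],
    [0,0,0,0,0,-0.12,-0.8],
    [0,0,0,0,0,-0.17,-0.8],
    [0,0,0,0,0,-0.21,-0.8],
    [0,0,0,0,0,-0.21,-0.8]
  ]
}}

```text
time_s: 24.45
ee_pos: [0.5809, -0.2548, 0.2567]
eef_rot: [-3.138, 0.009, 3.04]
force: [0.6, 0.0, -1.0]
grip_width: 0.0168
```

Emit:
{"method": "send_rows", "body": {
  "series": [
    [0,0,0,0,0,0,-0.8]
  ]
}}

```text
time_s: 24.55
ee_pos: [0.5796, -0.2541, 0.2502]
eef_rot: [-3.141, 0.0, 3.04]
force: [-0.5, -0.8, -1.6]
grip_width: 0.0169
```

```bash
python3 look.py 19 wrist; python3 held.py 19 black; python3 rel.py .5625 .3113 .25 185.7
```

```text
wrist 65.70646984690485 315.3368548827743 235.66533402855308 [[0.101, 0.995, 0.001], [0.955, -0.098, 0.281], [0.279, -0.027, -0.96]] [0.194, -0.615, 0.248] 0.99611328125
-0.025 ymid -0.0001 ztop -0.0073
-0.015 ymid -0.0 ztop -0.0075
-0.005 ymid -0.0001 ztop -0.0376
0.005 ymid -0.0002 ztop -0.049
0.015 ymid -0.0003 ztop -0.0075
0.025 ymid -0.0001 ztop -0.0076
0.035 ymid -0.0003 ztop -0.0076
0.045 ymid -0.0003 ztop -0.0076
0.055 ymid -0.0003 ztop -0.0074
0.065 ymid -0.0004 ztop -0.0059
x range -0.029094235111448954 0.060923106733689766 origin x(tool axes) ~ 0.014923106733689767
rv [  0.05  -0.1  -11.49] d [ 0.0737  0.5607 -0.0007] rows 11.309950622492048 1.3377307441146291 now [ 0.5792 -0.2539  0.2488] [ 1.7996e+02 -1.1000e-01  1.7421e+02] 24.6 0.016695201868383736 [-0.7  0.3 -1.9]
```

View pics/wrist19.png

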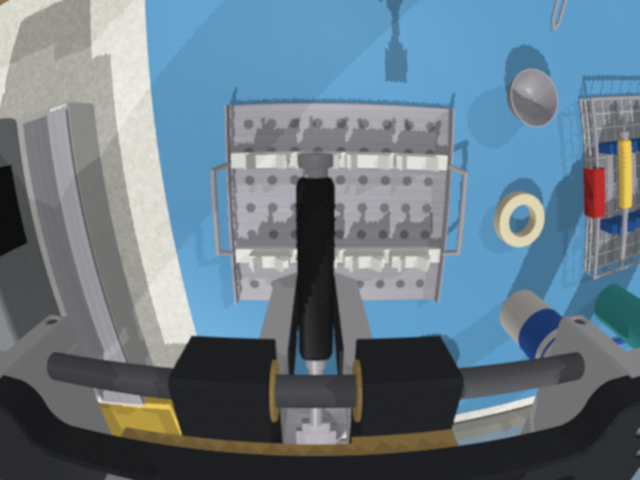

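Emit:
{"method": "send_rows", "body": {
  "series": [
    [0,0,-4,0.01,0.04,0,-0.8],
    [0,0,-11.5,0.073,0.56,0,-0.8],
    [0,0,-11.5,0.073,0.56,0,-0.8],
    [0,0,-11.5,0.073,0.56,0,-0.8],
    [0,0,-11.5,0.073,0.56,0,-0.8],
    [0,0,-11.5,0.073,0.56,0,-0.8],
    [0,0,-11.5,0.073,0.56,0,-0.8],
    [0,0,-11.5,0.073,0.56,0,-0.8]
  ]
}}

```text
time_s: 25.4
ee_pos: [0.5659, 0.1385, 0.2482]
eef_rot: [-3.141, -0.003, -3.042]
force: [0.4, 0.7, -1.1]
grip_width: 0.0168
```

```bash
python3 rel.py .5627 .3113 .11 185.7
```

```text
rv [-0.02 -0.18  0.01] d [-0.0144  0.1723  0.1381] rows 4.425548630306805 0.021273153050051175 now [0.5659 0.1385 0.2482] [-179.98   -0.18 -174.29] 25.4 0.016770783316558496 [ 0.4  0.7 -1.1]
```

Emit:
{"method": "send_rows", "body": {
  "series": [
    [0,0,0,-0.014,0.172,0.0,-0.8],
    [0,0,0,-0.014,0.172,0.0,-0.8],
    [0,0,0,-0.014,0.172,0.0,-0.8],
    [0,0,0,-0.014,0.172,0.03,-0.8],
    [0,0,0,-0.014,0.172,0.08,-0.8],
    [0,0,0,-0.014,0.172,0.12,-0.8],
    [0,0,0,-0.014,0.172,0.137,-0.8],
    [0,0,0,-0.014,0.172,0.137,-0.8]
  ]
}}

```text
time_s: 26.2
ee_pos: [0.5617, 0.3083, 0.1083]
eef_rot: [-3.139, -0.008, -3.042]
force: [-0.5, 0.4, -0.5]
grip_width: 0.0167
```

Emit:
{"method": "send_rows", "body": {
  "series": [
    [0,0,0,0,0,0,-0.8]
  ]
}}

```text
time_s: 26.3
ee_pos: [0.5636, 0.3091, 0.1129]
eef_rot: [-3.141, -0.001, -3.042]
force: [0.9, -0.2, -0.6]
grip_width: 0.0166
```

```bash
python3 look.py 20 wrist; python3 sad.py 20 280 160 358 200;  python3 rel.py .5627 .3113 .041 185.7
```

```text
wrist 65.70646984690485 315.3368548827743 235.66533402855308 [[-0.099, 0.995, 0.001], [0.955, 0.095, 0.279], [0.278, 0.029, -0.96]] [-0.252, -0.566, 0.119] 0.9960221354166666
depth ears: y -0.018459696956096495 0.022330336596502326 mid 0.0019353198202029156 z 0.11655693009978098 x [0.044109   0.06080407]
285.5 180.04166666666666 [ 0.051  -0.0187  0.0709]
351.5 180.0 [0.051  0.0224 0.0709]
rv [0.01 0.04 0.01] d [0.0011 0.0022 0.0729] rows 1.45922918867405 0.004270838272187174 now [0.564  0.3092 0.1139] [ 1.7999e+02  4.0000e-02 -1.7429e+02] 26.35 0.016689774846100867 [-0.2 -0.6 -0.6]
```

View pics/wrist20.png

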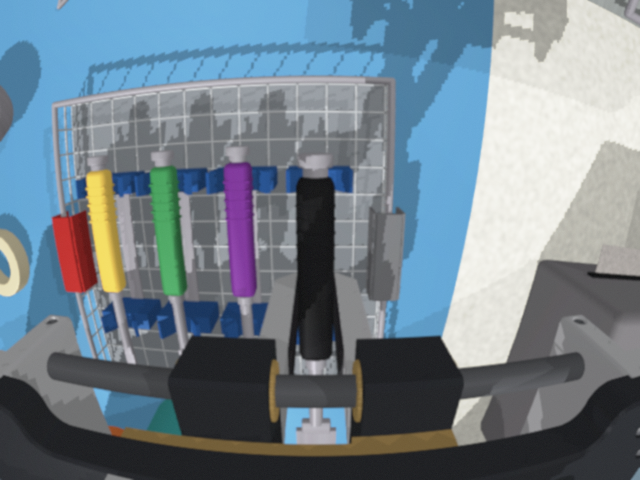

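Black is level over the last cradle (ears at 286 and 351), and a shift of +2 mm in y centres it. I'll lower it.

Emit:
{"method": "send_rows", "body": {
  "series": [
    [0,0,0,0.001,0.002,0.02,-0.8],
    [0,0,0,0.001,0.002,0.04,-0.8],
    [0,0,0,0.001,0.002,0.055,-0.8],
    [0,0,0,0.001,0.002,0.065,-0.8],
    [0,0,0,0.001,0.002,0.069,-0.8],
    [0,0,0,0.001,0.002,0.071,-0.8],
    [0,0,0,0.001,0.002,0.072,-0.8],
    [0,0,0,0.001,0.002,0.072,-0.8]
  ]
}}

```text
time_s: 27.15
ee_pos: [0.5627, 0.3112, 0.0418]
eef_rot: [3.141, 0.001, -3.042]
force: [-0.1, -0.6, -1.8]
grip_width: 0.0168
```

Emit:
{"method": "send_rows", "body": {
  "series": [
    [0,0,0,0,0,0.0005,-0.8],
    [0,0,0,0,0,0.0005,-0.8]
  ]
}}

```text
time_s: 27.35
ee_pos: [0.5627, 0.3112, 0.0412]
eef_rot: [3.141, 0.001, -3.042]
force: [-0.3, 0.2, 0.6]
grip_width: 0.0171
```

Emit:
{"method": "send_rows", "body": {
  "series": [
    [0,0,0,0,0,0.0005,-0.8],
    [0,0,0,0,0,0.0005,-0.8]
  ]
}}

```text
time_s: 27.55
ee_pos: [0.5628, 0.3112, 0.0411]
eef_rot: [3.141, 0.001, -3.042]
force: [-2.0, -2.2, 5.4]
grip_width: 0.017
```

Emit:
{"method": "send_rows", "body": {
  "series": [
    [0,0,0,0,0,0,-0.6],
    [0,0,0,0,0,0,-0.34],
    [0,0,0,0,0,0,-0.34],
    [0,0,0,0,0,0,-0.34],
    [0,0,0,0,0,-0.03,-0.34],
    [0,0,0,0,0,-0.08,-0.34],
    [0,0,0,0,0,-0.13,-0.34],
    [0,0,0,0,0,-0.18,-0.34]
  ]
}}

```text
time_s: 28.35
ee_pos: [0.5622, 0.3109, 0.2222]
eef_rot: [-3.142, -0.0, -3.042]
force: [0.4, -0.0, 0.2]
grip_width: 0.0309
```

Emit:
{"method": "send_rows", "body": {
  "series": [
    [0,0,0,-0.05,-0.05,-0.05,-0.34],
    [0,0,0,-0.09,-0.08,-0.06,-0.34],
    [0,0,0,-0.09,-0.08,-0.06,-0.34],
    [0,0,0,-0.09,-0.08,-0.06,-0.34],
    [0,0,0,-0.09,-0.08,-0.06,-0.34]
  ]
}}

```text
time_s: 28.85
ee_pos: [0.6601, 0.2401, 0.2795]
eef_rot: [-3.142, -0.001, -3.043]
force: [0.8, 0.1, -0.0]
grip_width: 0.0314
```

```bash
python3 look.py 21 wrist scene top >/dev/null; python3 - <<'E'
from m import *
W=load('wrist21')
for col,b in (('yellow',None),('purple',None),('green',None),('black',(330,60,520,200))):
    h=cv2.cvtColor(W['pixels'],cv2.COLOR_RGB2HSV)
    m=mask(W,col) if col!='green' else cv2.inRange(h,(40,100,40),(75,255,255))//255
    for a in comps(m,b or (150,50,520,230),150)[:1]:
        P=cloud(W,a[3]); near=P[P[:,0]<np.percentile(P[:,0],15)]; far=P[P[:,0]>np.percentile(P[:,0],85)]
        print(col,a[0],np.round(a[2]),'z near/far',np.round(np.percentile(near[:,2],90),4),np.round(np.percentile(far[:,2],90),4),np.round(np.median(P,0),4),'yaw',np.degrees(np.arctan2(np.median(far[:,1])-np.median(near[:,1]),np.median(far[:,0])-np.median(near[:,0]))))
T0,T=load('top0'),load('top21')
d=np.abs(T0['pixels'].astype(int)-T['pixels']).sum(2)[165:225,318:372]; print('can diff',(d>90).sum())
P=cloud(T,np.pad(np.ones((55,50)),((170,255),(318,272))),False); hi=P[P[:,2]>.1]; print(np.round(hi.min(0),3),np.round(hi.max(0),3))
E
```

```text
yellow 878 [245. 113.] z near/far 0.0472 0.0474 [0.5669 0.157  0.0461] yaw 3.0096415185430647
purple 1266 [342. 108.] z near/far 0.0476 0.0477 [0.5518 0.2578 0.0464] yaw 5.1266000282360915
green 1243 [293. 108.] z near/far 0.0476 0.0473 [0.5582 0.207  0.0463] yaw 5.277255500844832
black 1127 [390. 110.] z near/far 0.0476 0.0474 [0.5481 0.3089 0.0465] yaw 5.621890260360005
can diff 0
[ 0.72 -0.02  0.1 ] [0.785 0.044 0.193]
```

View pics/wrist21.png

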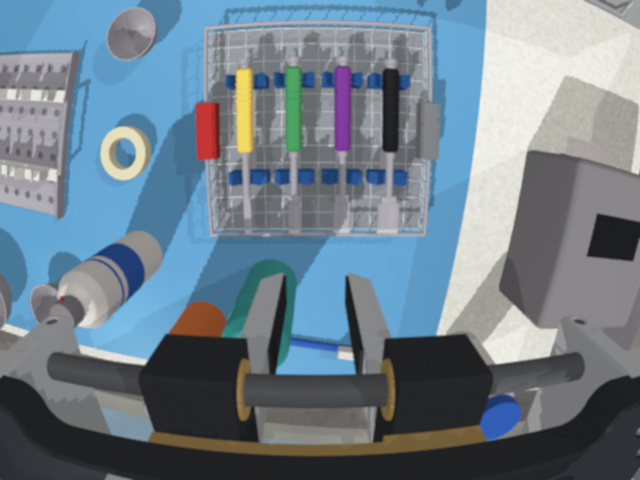

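View pics/scene21.png

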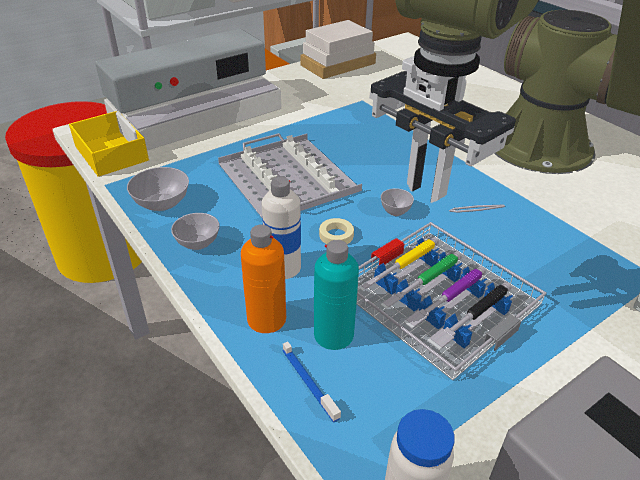

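```bash
python3 - <<'E'
from m import *
W=load('wrist21');h=cv2.cvtColor(W['pixels'],cv2.COLOR_RGB2HSV)
m=cv2.inRange(h,(15,100,60),(36,255,255))//255
a=comps(m,(225,55,265,165),150)[0];P=cloud(W,a[3]);P=P[P[:,2]>.035]
x=P[:,0];n=P[x<np.percentile(x,15)];f=P[x>np.percentile(x,85)]
mid=lambda q:(np.percentile(q[:,1],2)+np.percentile(q[:,1],98))/2
print(a[0],a[1],x.min(),x.max(),np.degrees(np.arctan2(mid(f)-mid(n),f[:,0].mean()-n[:,0].mean())),np.percentile(n[:,2],90),np.percentile(f[:,2],90),(x.min()+x.max())/2,np.median(P,0))
i=cv2.imread('pics/wrist21.png')[40:240,200:440];cv2.imwrite('pics/c21.png',cv2.resize(i,None,fx=3,fy=3,interpolation=2))
E
```

```text
1365 ((243.9519805908203, 110.04232788085938), (84.04744720458984, 17.17889976501465), 89.20427703857422) 0.5174341272293213 0.6089499556823943 5.558392306784933 0.04726809047852403 0.04719399670230363 0.5631920414558578 [0.56275624 0.15577957 0.04603024]
```

View pics/c21.png

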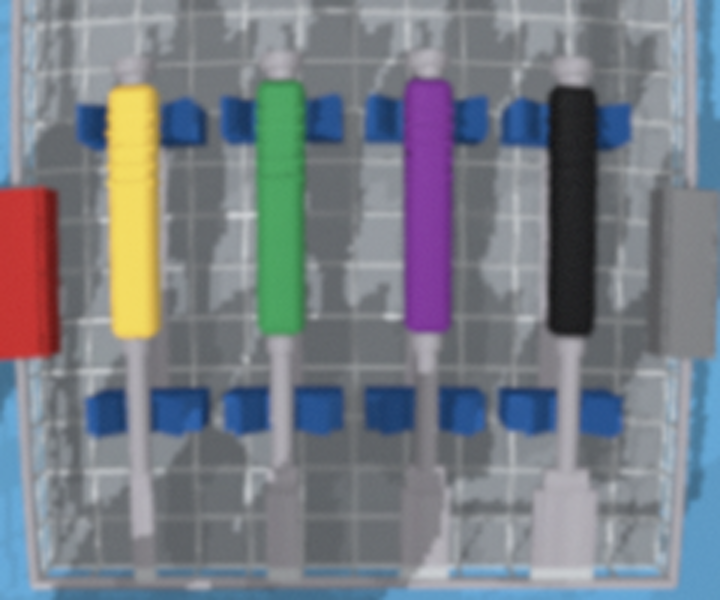

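```bash
python3 -c "
from station import ctrl;print(ctrl.hand_in(),ctrl.get_obs()['time_s'])"
```

```text
the job is handed in; nothing more can be done
the job is handed in; nothing more can be done
```

All four osteotomes are in the blue cradles and the job is handed in, about 29 s into the 106 s allowed. The red tag was beside cradle_4, so yellow went in cradle_4, green in cradle_3, purple in cradle_2 and black in cradle_1, with blades pointing away from the robot. I lowered each one until the wrist felt 4 to 7 N of contact, then let go.

**Last checks:**
- **Seating:** all four handle tops read 47 to 48 mm above the bench at both ends, so they lie level. The text gives 47 mm.
- **Alignment:** their directions read 5.1° to 5.6°, against about 5.7° for the cradles. In the close crop, each handle and shaft sits in its own saddles.
- **Oil spray can:** it stands where it was; its place in the top camera did not change.
- **Gripper:** it was clear of everything, 0.28 m above the bench.

**Checks that failed or disagreed:**
- **Saddle height:** working it out from two wrist views gave 12 mm, because the saddles merged in one picture. I used depth readings (44 and 47.5 mm), which match the text.
- **Red tag height:** two views gave about 25 mm instead of 32.5 mm. Nothing depended on it.
- **Yellow's direction:** it first read 3.0° because of a shadowed colour mask. With a wider mask it read 5.6°.

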